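Poise the tattoo machine over the start of the practice band

TASK

Lift the tattoo machine out of its stand, carry it clear of everything on the table and finish holding it still and upright over the practice skin, with the needle tip hovering 5 to 10 mm above the purple start dot and the machine turned in line with the stencilled band (either way round), ready for the first stroke. The needle must never touch the skin, nothing else on the table may be knocked out of place, and the program ends with the gripper still holding the machine there.

Things in the scene. Friction and masses are not known exactly. Their poses are not given: they have to be found in the camera images.
- machine: Red and black rotary tattoo machine, 154 mm tall, about 0.17 kg, loose, standing needle down in the stand. Origin at the needle tip, z up along the needle towards the motor, x in the plane of the frame towards its spine and brass power jack (jack x = 30 to 42 mm, z = 132 mm). Red frame from z = 92 mm up: lower arm 18 mm thick, motor block 22 mm thick. Black cap on top, z = 150 to 154 mm.
- motor_block (a point): Centre of the red motor block, 3 mm along x and 131 mm along z from the machine's origin; axes as the machine's. The block has flat faces at y = +-11 mm, is 38 mm tall (z = 112 to 150 mm) and with the spine reaches x = -18 to 30 mm. It is the place to grip, by its flat y faces, from above.
- needle_tip (a point): Tip of the flat needle row (9 mm wide along y), the machine's origin and lowest point. Above it: white cartridge to z = 33 mm, black grip of 26 mm diameter to 80 mm, steel stop collar of 37 mm diameter from 80 to 84 mm, which rests on the stand's rim, thin neck to 92 mm.
- stand: Fixed steel machine stand: foot 92 mm in diameter, upright open tube 40 mm outside, 31 mm inside, rim 92 mm above the table; origin at the centre of its underside. The machine hangs in it by its collar, needle tip 12 mm above the table, with about 2.5 mm play round the grip: draw it straight up 85 mm or more. It stands left or right on the table, the practice skin on the other side.
- practice_skin: Fixed white board 170 x 120 mm with a flesh-coloured practice skin 150 x 100 mm on it, skin 13 mm above the table, steel clips at the short sides up to 18 mm. Origin at the centre of the underside, x along the long side and along the stencilled band: a purple outlined strip 70 mm long, 14 mm wide through the middle, with a zigzag pattern on either side.
- start_dot (a point): Centre of the solid purple start dot, 8 mm in diameter, on the skin's surface, inside the band near one end: 25 mm along -x from the board's centre, 13 mm above the table. Axes as the board's.
- organiser: Fixed clear plastic jewellery organiser between the stand and the practice skin, 110 x 180 x 30 mm, origin at the centre of its underside; its long side, its y axis, runs roughly towards the robot. Its clear lid with a white frame stands open, roughly upright (up to 10 degrees beyond), on the long side at x = +55 mm, which is the left as the robot sees it.
- lid_edge (a point): Middle of the free (top) edge of the organiser's open lid, about 140 mm above the table. The lid is 180 mm long and swings on a stiff hinge; leave it as it is.
- ink_black: Black ink bottle, 32 mm diameter, 96 mm tall, loose; origin at the centre of its underside. Leave alone.
- ink_blue: Blue ink bottle, same size, loose. Leave alone.
- ink_green: Green ink bottle, same size, loose. Leave alone.
- spray_bottle: White spray bottle, 82 mm diameter, 217 mm tall, nozzle along its -x reaching 72 mm out, loose; origin at the centre of its underside. Leave alone.
- cap_rack: Small steel rack with eight white ink caps, 55 x 120 x 29 mm, loose; origin at the centre of its underside. Leave alone.
- balm_jar: Low jar with a red cap, 68 mm diameter, 50 mm tall, loose; origin at the centre of its underside. Leave alone.
- tape_roll: Blue roll of tape lying flat, 90 mm outside diameter, 24 mm tall, loose; origin at the centre of its underside. Leave alone.
Things that resemble listed ones, but are neither listed nor needed, are in the scene too. Leave any pink or turquoise look-alike of the machine alone.

How it is judged:
On the way:
1. the machine is lifted out of its stand by the gripper (z of needle_tip in the frame of stand above 0.095 m and contact force between the fingers and machine above 1 N and contact force between machine and stand below 0.1 N), for 0.1 s.
At the end, for the whole second after the job is handed in: The gripper holds the machine still, upright within 7 degrees and in line with the band within 8.5 degrees (either way round), the needle tip 2 to 14 mm above the skin and within 6 mm sideways of the centre of the start dot, nothing but the gripper carrying it (horizontal distance between needle_tip and start_dot below 0.006 m and z of needle_tip in the frame of start_dot between 0.002 and 0.014 m and angle between machine's own z axis and vertical below 0.12 rad and angle between the x axis of machine and the x axis of practice_skin, either way round below 0.15 rad and contact force between the fingers and machine above 1 N and contact force between machine and practice_skin below 0.1 N and linear speed of machine below 0.02 m/s and angular speed of machine below 0.2 rad/s); the arm keeps its last pose, push and grip.
It fails at once if the machine touches the practice skin or its board (contact force between machine and practice_skin above 0.3 N).
It fails at once if the organiser's lid is pushed (edge moved over 20 mm) (distance of lid_edge from where it was at the start of the episode above 0.02 m).
It fails at once if a bystander is knocked over or out of place (moved over 15 mm) (distance of any of ink_black, ink_blue, ink_green, spray_bottle, cap_rack, balm_jar, tape_roll from where it was at the start of the episode above 0.015 m or angle between any of ink_black, ink_blue, ink_green, spray_bottle's own z axis and vertical above 0.3 rad).
It also fails if it takes over 54 s, if anything falls off the work surface, if the arm or the gripper's body presses on something with over 40 N, if the wrist force passes 120 N, or if a joint passes its speed limit or range.

ROBOT

A 6-joint arm with a two-finger parallel gripper is mounted at the origin on the work surface. World frame = base frame: x ahead of the robot, y to its left, z up, the work surface at z = 0. Lengths are in m, angles in rad, forces in N, time in s.
With the tool pointing down it reaches from about 0.35 to 0.85 m from the base axis. Payload 8.1 kg.
Tool frame: the origin (TCP) lies midway between the tips of the shut fingers; the grasp point (between the pads) lies 19 mm behind it (robot.tcp_to_grasp is the distance from the TCP to the grasp point, in m); z points along the fingers, y is the direction in which the jaws open and shut (so a half turn about z gives the same grasp; the last joint's range is limited). The gripper opens to 93 mm and grips with 3 to 60 N. Pads are 15 mm wide; open, the fingers measure 128 mm over their backs; the gripper's body (75 mm by 188 mm) begins 65 mm behind the grasp point.
Start: joints at [-1.353, 0.13, 1.488, -0, 1.523, -0.085], TCP at [0.179, -0.573, 0.219] pointing down, gripper open.
Joint ranges: [-2.96, 2.96], [-0.89, 2.26], [0.02, 2.5], [-1.34, 4.48], [0, 2.73], [-2.66, 2.66]. Speed limits (rad/s): [2.39, 2.39, 2.79, 3.14, 3.14, 3.14].

INTERFACE

Orientations are given as a rotation vector (axis times angle).
In Python, from plant import robot gives the robot as it stands.
- The arm moves only by the tool send_rows, never from a script. Its argument "series" is a list of rows, each an object of numbers: "wx", "wy", "wz": the turn, a rotation vector about the world's x, y, z in rad; "dx", "dy", "dz": the shift along the world's x, y, z in cm; "fingers": the closure in counts, from 0 (fully open) to 255 (shut). In form: [{"wx": .., "wy": .., "wz": .., "dx": .., "dy": .., "dz": .., "fingers": ..}, ...]. A call has 1 to 20 rows; each row shifts and turns the pose as measured when the row begins; what a row does not reach is not made up. A row lasts 1/12 s, in which the tool goes at most 41.7 mm and 7.16 degrees, less where a joint would pass 70% of its speed; a pose out of reach is approached as far as the arm can. A call is refused whole if a number of a shift passes 4.17 or a number of a turn 0.125, either way. A call with a gripper value outside its range is refused whole. The fingers move at their own pace and stop on an object; "newtons" is the grip in N (left out, the last holds). Time passes only in rows, so rows that do not move let the fingers close. It gives the time, the measured TCP pose, the force and the opening at its end, in the units of the state.
- robot.read_state(): the state, without advancing time (a new reading comes with each control period).
- robot.read_camera(name): name is "scene" or "top" or "wrist"; returns the picture (400x640x3 uint8, red, green, blue); there is no depth.
- robot.camera_info(name): a dict with "intrinsics" (3x3 intrinsics, pixels), "extrinsics" (4x4, takes a point from world to camera coordinates); the wrist camera has in their place "tool_from_camera" (4x4, takes a point from camera to tool coordinates, whose origin is the TCP and whose axes are the flange's). Camera axes: x right, y up, looking along -z (the intrinsics and any distortion apply to the point x, -y, -z); pixel columns grow to the right and rows downward; lengths in m; the calibration is good to about 2 mm. A picture is of the moment at which its call begins: read the wrist's pose just before it. camera_info takes no time and is no camera call.
- robot.close_job(): hands the job in, once; it reports no verdict.
The state is a dict: "t": time; "q": joint angles; "dq": joint speeds; "joint_torque": joint torques, N m; "tool_pos": TCP position; "orientation": TCP orientation; "force": force on the tool from outside, world axes, zero at the start; "wrist_torque": the same for the moment, N m; "opening": finger opening in m.
Only numpy, scipy, OpenCV 4.12 (cv2) and the standard library are available. Lean on these libraries where they do the work, as an engineer would, in place of code of your own. Each camera call takes 0.05 s, during which the arm holds its last target.

## Working session

There is one attempt and no reset: what is moved stays moved. The work goes in short steps, Python scripts to look and compute and a tool call to move; the robot and the scene stay as the last step left them, time stands still between calls to the robot, and variables do not carry over. Pictures are saved under pics/ and viewed, and the job is handed in when it is done.

Besides the shell and the picture viewer there is one more tool, called after ">>>" as name(argument=value, ...) on one line, values as JSON. send_rows: Moves the arm, as the interface text tells. Its arguments: {"type":"object","properties":{"series":{"type":"array","items":{"type":"object","properties":{"wx":{"type":"number"},"wy":{"type":"number"},"wz":{"type":"number"},"dx":{"type":"number"},"dy":{"type":"number"},"dz":{"type":"number"},"fingers":{"type":"number"}}}},"newtons":{"type":"number"}},"required":["series"]}

```bash
mkdir -p pics
cat > h.py <<'E'
import numpy as np, cv2
from plant import robot
def snap(n,f):
    im=robot.read_camera(n); cv2.imwrite('pics/'+f,im[:,:,::-1]); return im
def proj(n,P):
    c=robot.camera_info(n);K=np.array(c['intrinsics']);E=np.array(c['extrinsics'])
    p=E[:3,:3]@np.array(P,float)+E[:3,3]; p=p*[1,-1,-1]; u=K@p; return u[:2]/u[2]
def ray(n,u,v,z=None):
    c=robot.camera_info(n);K=np.array(c['intrinsics']);E=np.array(c['extrinsics'])
    d=np.linalg.inv(K)@[u,v,1.]; d=d*[1,-1,-1]; R=E[:3,:3]; d=R.T@d; o=-R.T@E[:3,3]
    if z is None: return o,d/np.linalg.norm(d)
    return o+d*(z-o[2])/d[2]
E
python3 - <<'E'
from h import *
for n in('scene','top'): snap(n,n+'0.png'); print(robot.camera_info(n))
print(robot.camera_info('wrist')); print(robot.read_state())
E
```

```text
{'intrinsics': array([[421.68862154,   0.        , 323.10370309],
       [  0.        , 421.68862154, 200.4565914 ],
       [  0.        ,   0.        ,   1.        ]]), 'extrinsics': array([[ 0.88146401,  0.47224585,  0.00225005, -0.45673965],
       [-0.35251006,  0.65478736,  0.66857323,  0.09726245],
       [ 0.31425763, -0.5901164 ,  0.7436429 , -1.36761014],
       [ 0.        ,  0.        ,  0.        ,  1.        ]])}
{'intrinsics': array([[388.08841863,   0.        , 319.55270091],
       [  0.        , 388.08841863, 196.57303545],
       [  0.        ,   0.        ,   1.        ]]), 'extrinsics': array([[ 0.01585125, -0.99985121,  0.0068043 , -0.0280889 ],
       [ 0.99838164,  0.01619893,  0.05451321, -0.4961312 ],
       [-0.05461532,  0.00592918,  0.99848987, -1.25735348],
       [ 0.        ,  0.        ,  0.        ,  1.        ]])}
{'intrinsics': array([[305.7486688 ,   0.        , 325.47776764],
       [  0.        , 305.7486688 , 196.92749785],
       [  0.        ,   0.        ,   1.        ]]), 'tool_from_camera': array([[-7.17852582e-05,  9.53901617e-01,  3.00119
[... 271 characters left out ...]
  1.00000000e+00]])}
{'t': 0.1, 'q': array([-1.35339062e+00,  1.31086240e-01,  1.48916053e+00, -7.25981929e-06,
        1.52303685e+00, -8.54280149e-02]), 'dq': array([-2.15279947e-06, -8.88320679e-05, -2.73114585e-03, -5.17657845e-04,
        1.66963964e-04,  1.39766594e-04]), 'joint_torque': array([ 2.39445042e-03, -5.61338854e+01, -4.93097234e+01,  7.70280906e-02,
        2.91183213e-02, -6.13589350e-05]), 'tool_pos': array([ 0.17882493, -0.5721828 ,  0.21769742]), 'orientation': array([-3.10398006e+00, -4.73620590e-01,  1.86415197e-04]), 'force': array([ 0.27578407, -0.83934044,  0.26857166]), 'wrist_torque': array([ 0.01736007, -0.04368849,  0.02034724]), 'opening': 0.09307076479185511}
```

View pics/scene0.png

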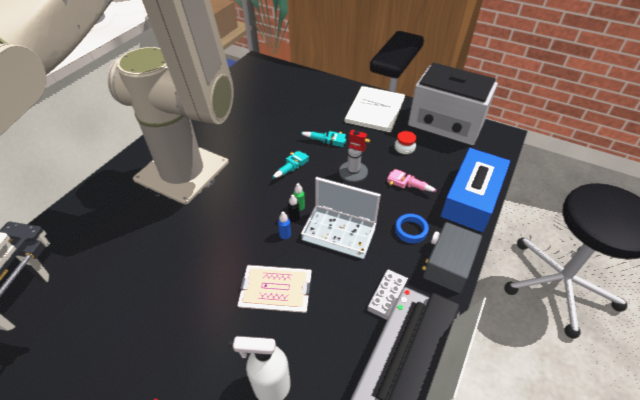

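View pics/top0.png

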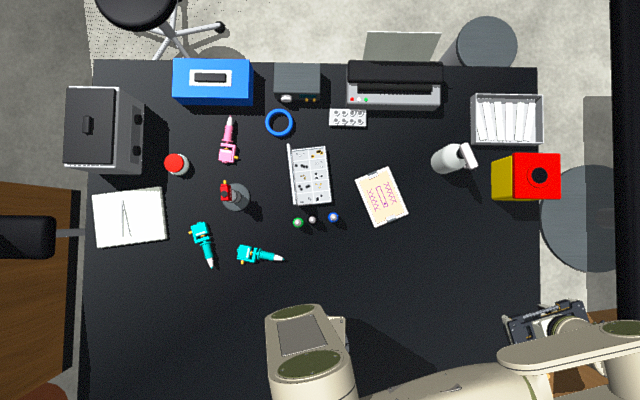

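The machine hangs in its stand on the left (top px ~(228,192), scene px ~(357,150)). The organiser is in the middle, and the skin is at top px ~(382,197). I'll zoom in on the machine and the skin.

Run:
```python
import cv2,numpy as np
t=cv2.imread('pics/top0.png');s=cv2.imread('pics/scene0.png')
a=cv2.resize(t[165:225,200:260],(400,400),interpolation=cv2.INTER_NEAREST)
b=cv2.resize(t[160:230,347:417],(400,400),interpolation=cv2.INTER_CUBIC)
cv2.imwrite('pics/z1.png',np.hstack([a,b]))
a=cv2.resize(s[120:190,325:395],(400,400),interpolation=cv2.INTER_NEAREST)
b=cv2.resize(s[250:320,230:320],(400,311),interpolation=cv2.INTER_CUBIC)
b=np.vstack([b,np.zeros((89,400,3),np.uint8)])
cv2.imwrite('pics/z2.png',np.hstack([a,b]))
```

```text
(no output)
```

View pics/z1.png

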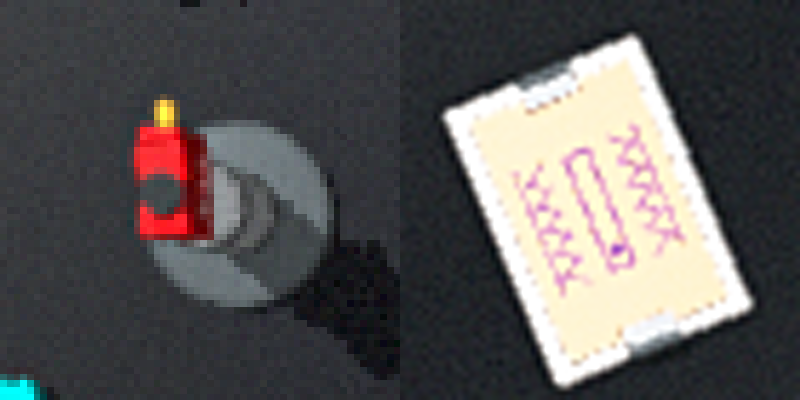

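View pics/z2.png

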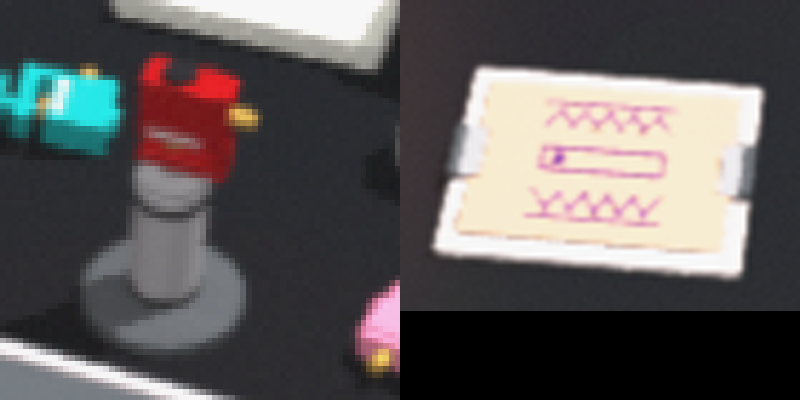

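```bash
cat > m1.py <<'E'
from h import *
t=cv2.imread('pics/top0.png');s=cv2.imread('pics/scene0.png')
# machine
def hsv(i): return cv2.cvtColor(i,cv2.COLOR_BGR2HSV).astype(int)
T=hsv(t);S=hsv(s)
def cen(m,x0,y0,x1,y1):
    M=np.zeros_like(m);M[y0:y1,x0:x1]=m[y0:y1,x0:x1];v,u=np.nonzero(M);return np.array([u.mean(),v.mean()]),len(u)
yel=lambda H:(H[...,0]>18)&(H[...,0]<34)&(H[...,1]>120)&(H[...,2]>120)
j,n=cen(yel(T),215,170,240,190);print('jack top',j,n,ray('top',*j,.148)); jt=j
j,n=cen(yel(S),350,125,380,150);print('jack scene',j,n,ray('scene',*j,.144))
def tri(a,b):
    o1,d1=ray('top',*a);o2,d2=ray('scene',*b);A=np.c_[d1,-d2];k=np.linalg.lstsq(A,o2-o1,rcond=None)[0];p=o1+d1*k[0];q=o2+d2*k[1];return (p+q)/2,np.linalg.norm(p-q)
print('jack tri',tri(jt,j))
br=(T[...,2]>200)&(T[...,1]>180)&((T[...,0]<8)|(T[...,0]>172))
M=np.zeros(br.shape,np.uint8);M[170:215,205:245]=br[170:215,205:245]
for kk in [M]:
    v,u=np.nonzero(kk);print(u.min(),u.max(),v.min(),v.max())
    r=cv2.minAreaRect(np.c_[u,v].astype(np.float32));print(r)
    for p in cv2.boxPoints(r):print('red corner',p,ray('top',*p,.162))
# cap
c=np.array([224-.5,194-.5]);print('cap',ray('top',*c,.166))
# skin
for name,H,im,box in(('top',T,t,(345,155,420,235)),('scene',S,s,(230,255,320,320))):
    x0,y0,x1,y1=box
    m=(H[...,2]>150);M=np.zeros(m.shape,np.uint8);M[y0:y1,x0:x1]=m[y0:y1,x0:x1]*255
    cs=max(cv2.findContours(M,0,2)[0],key=cv2.contourArea)
    h=cv2.approxPolyDP(cv2.convexHull(cs),4,True)[:,0]
    P=np.array([ray(name,*p,.010)[:2] for p in h]);print(name,h.tolist(),P.round(4).tolist())
    Pc=np.array([ray(name,*p,.010)[:2] for p in cs[:,0]],np.float32);rr=cv2.minAreaRect(Pc);print('rect',rr)
    g=(H[...,0]>125)&(H[...,0]<172)&(H[...,1]>45)
    M=np.zeros(g.shape,bool);M[y0:y1,x0:x1]=g[y0:y1,x0:x1]
    v,u=np.nonzero(M);w=H[v,u,1];o=np.argsort(-w)[:12];print([(u[i],v[i],w[i]) for i in o])
    W=np.array([ray(name,a,b,.013)[:2] for a,b in zip(u,v)])
    ctr=np.array(rr[0]); 
    # band pixels near centre
    print('purple mean',W.mean(0),len(W))
# ray closeness: dot
E
python3 m1.py
```

```text
jack top [224.  181.5] 12 [0.52884361 0.26126292 0.148     ]
jack scene [367.36363636 140.09090909] 11 [0.52667009 0.26103914 0.144     ]
jack tri (array([0.52796282, 0.26136017, 0.14457033]), np.float64(0.002735446003129852))
220 227 184 199
((223.5, 191.5), (15.0, 7.0), 90.0)
red corner [220. 184.] [0.52014387 0.26921967 0.162     ]
red corner [227. 184.] [0.52047625 0.24900979 0.162     ]
red corner [227. 199.] [0.47705348 0.2477575  0.162     ]
red corner [220. 199.] [0.47672712 0.26792497 0.162     ]
cap [0.49255517 0.25734127 0.166     ]
top [[387, 166], [407, 213], [375, 227], [355, 179]] [[0.6014, -0.2413], [0.4474, -0.308], [0.3999, -0.2032], [0.5566, -0.136]]
rect ((0.5008091926574707, -0.22254222631454468), (0.17077261209487915, 0.1206488385796547), 23.228466033935547)
[(np.int64(385), np.int64(203), np.int64(140)), (np.int64(384), np.int64(203), np.int64(139)), (np.int64(376), np.int64(201), np.int64(102)), (np.int64(384), np.int64(204), np.int64(100)), (np.int64(379), np.int64(196), np.int64(99)), (np.int64(387), np.int64(205), np.int64(99)), (np.int64(384), np.int64(197
[... 432 characters left out ...]
009967088699341, -0.22502955794334412), (0.17161063849925995, 0.12317834794521332), 23.479280471801758)
[(np.int64(265), np.int64(285), np.int64(128)), (np.int64(265), np.int64(286), np.int64(104)), (np.int64(266), np.int64(285), np.int64(99)), (np.int64(266), np.int64(283), np.int64(94)), (np.int64(265), np.int64(283), np.int64(93)), (np.int64(265), np.int64(284), np.int64(89)), (np.int64(273), np.int64(297), np.int64(88)), (np.int64(276), np.int64(294), np.int64(83)), (np.int64(264), np.int64(286), np.int64(83)), (np.int64(262), np.int64(298), np.int64(83)), (np.int64(284), np.int64(298), np.int64(83)), (np.int64(266), np.int64(284), np.int64(82))]
purple mean [ 0.49998852 -0.22734333] 154
```

>>> send_rows(series=[{"dz": 3},{"dz": 3},{"dz": 3},{"dx": 1.8,"dy": 2.4,"dz": 1},{"dx": 1.8,"dy": 2.4,"dz": 1},{"dx": 1.8,"dy": 2.4,"dz": 1},{"dx": 1.8,"dy": 2.4,"dz": 1},{"dx": 1.8,"dy": 2.4,"dz": 1},{"dx": 1.8,"dy": 2.4,"dz": 1},{"dx": 1.8,"dy": 2.4,"dz": 1},{"dx": 1.8,"dy": 2.4},{"dx": 1.8,"dy": 2.4},{"dx": 1.8,"dy": 2.4},{"dx": 1.8,"dy": 2.4},{"dx": 1.8,"dy": 2.4},{"dx": 1.8,"dy": 2.4},{"dx": 1.8,"dy": 2.4},{},{}], newtons=20)

```text
schema error: expected keys wx, wy, wz, dx, dy, dz, fingers
```

```bash
cat >> h.py <<'E'
from scipy.spatial.transform import Rotation as Rn
def wpose(st=None):
    st=st or robot.read_state(); R=Rn.from_rotvec(st['orientation']).as_matrix(); T=np.eye(4);T[:3,:3]=R;T[:3,3]=st['tool_pos']
    return T@np.array(robot.camera_info('wrist')['tool_from_camera'])
def wray(X,u,v,z=None):
    K=np.array(robot.camera_info('wrist')['intrinsics']);d=X[:3,:3]@((np.linalg.inv(K)@[u,v,1.])*[1,-1,-1]);o=X[:3,3]
    return (o,d/np.linalg.norm(d)) if z is None else o+d*(z-o[2])/d[2]
def wproj(X,P):
    K=np.array(robot.camera_info('wrist')['intrinsics']);p=np.linalg.inv(X)@np.r_[P,1.];u=K@(p[:3]*[1,-1,-1]);return u[:2]/u[2]
E
cat > w.py <<'E'
import sys
from h import *
f=sys.argv[1];st=robot.read_state();X=wpose(st);snap('wrist',f+'.png');np.save(f+'.npy',X)
R=Rn.from_rotvec(st['orientation']).as_matrix();print(st['t'],st['tool_pos'],'yaw',np.arctan2(R[1,0],R[0,0]),'z',R[:,2],st['opening'],st['q'].round(3),st['force'].round(2))
E
python3 w.py w1
```

```text
0.1 [ 0.17882493 -0.5721828   0.21769742] yaw 0.3028339560739713 z [-3.71816961e-04  1.64959532e-03 -9.99998570e-01] 0.09307076479185511 [-1.353  0.131  1.489 -0.     1.523 -0.085] [ 0.28 -0.84  0.27]
```

View pics/w1.png

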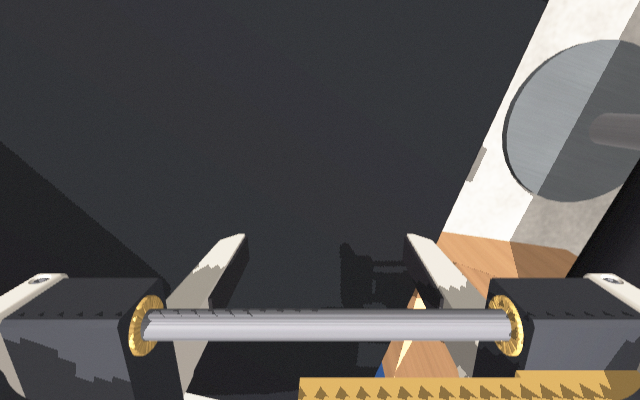

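All the keys are required in each row, so that call was refused and nothing moved.

>>> send_rows(series=[{"wx": 0,"wy": 0,"wz": 0,"dx": 0,"dy": 0,"dz": 3,"fingers": 0},{"wx": 0,"wy": 0,"wz": 0,"dx": 0,"dy": 0,"dz": 3,"fingers": 0},{"wx": 0,"wy": 0,"wz": 0,"dx": 0,"dy": 0,"dz": 3,"fingers": 0},{"wx": 0,"wy": 0,"wz": 0,"dx": 1.8,"dy": 2.4,"dz": 1,"fingers": 0},{"wx": 0,"wy": 0,"wz": 0,"dx": 1.8,"dy": 2.4,"dz": 1,"fingers": 0},{"wx": 0,"wy": 0,"wz": 0,"dx": 1.8,"dy": 2.4,"dz": 1,"fingers": 0},{"wx": 0,"wy": 0,"wz": 0,"dx": 1.8,"dy": 2.4,"dz": 1,"fingers": 0},{"wx": 0,"wy": 0,"wz": 0,"dx": 1.8,"dy": 2.4,"dz": 1,"fingers": 0},{"wx": 0,"wy": 0,"wz": 0,"dx": 1.8,"dy": 2.4,"dz": 1,"fingers": 0},{"wx": 0,"wy": 0,"wz": 0,"dx": 1.8,"dy": 2.4,"dz": 1,"fingers": 0},{"wx": 0,"wy": 0,"wz": 0,"dx": 1.8,"dy": 2.4,"dz": 0,"fingers": 0},{"wx": 0,"wy": 0,"wz": 0,"dx": 1.8,"dy": 2.4,"dz": 0,"fingers": 0},{"wx": 0,"wy": 0,"wz": 0,"dx": 1.8,"dy": 2.4,"dz": 0,"fingers": 0},{"wx": 0,"wy": 0,"wz": 0,"dx": 1.8,"dy": 2.4,"dz": 0,"fingers": 0},{"wx": 0,"wy": 0,"wz": 0,"dx": 1.8,"dy": 2.4,"dz": 0,"fingers": 0},{"wx": 0,"wy": 0,"wz": 0,"dx": 1.8,"dy": 2.4,"dz": 0,"fingers": 0},{"wx": 0,"wy": 0,"wz": 0,"dx": 1.8,"dy": 2.4,"dz": 0,"fingers": 0},{"wx": 0,"wy": 0,"wz": 0,"dx": 0,"dy": 0,"dz": 0,"fingers": 0},{"wx": 0,"wy": 0,"wz": 0,"dx": 0,"dy": 0,"dz": 0,"fingers": 0}], newtons=20)

```text
t: 1.73
tool_pos: [0.4361, -0.2141, 0.3767]
orientation: [-3.091, -0.466, 0.0]
force: [-0.3, -0.4, 0.4]
opening: 0.0929
```

```bash
python3 w.py w2
```

```text
1.7333 [ 0.43611728 -0.21414096  0.37670098] yaw 0.29914379738310737 z [-0.0025649   0.01518274 -0.99988145] 0.09291654017169822 [-0.571 -0.178  1.507  0.012  1.823  0.704] [-0.27 -0.35  0.4 ]
```

View pics/w2.png

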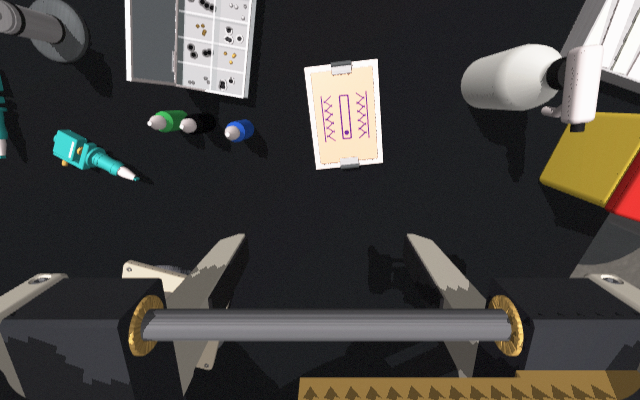

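The skin is fully in view, with the dot at px ~(346,131).

```bash
cat > dot.py <<'E'
import sys
from h import *
f,x0,y0,x1,y1=sys.argv[1],*map(int,sys.argv[2:6]);im=cv2.imread('pics/%s.png'%f);X=np.load(f+'.npy')
H=cv2.cvtColor(im,cv2.COLOR_BGR2HSV).astype(int)
m=(H[...,2]>140);M=np.zeros(m.shape,np.uint8);M[y0:y1,x0:x1]=m[y0:y1,x0:x1]*255
cs=max(cv2.findContours(M,0,2)[0],key=cv2.contourArea)
Pc=np.array([wray(X,*p,.010)[:2] for p in cs[:,0]],np.float32);print('board',cv2.minAreaRect(Pc))
P=((H[...,0]>125)&(H[...,0]<172)&(H[...,1]>60)).astype(np.uint8);Q=np.zeros_like(P);Q[y0:y1,x0:x1]=P[y0:y1,x0:x1]
E=cv2.filter2D(Q.astype(np.float32),-1,np.ones((5,5),np.float32));v,u=np.unravel_index(E.argmax(),E.shape)
vv,uu=np.nonzero(Q[v-4:v+5,u-4:u+5]*(H[v-4:v+5,u-4:u+5,1]>90));u2,v2=uu.mean()+u-4,vv.mean()+v-4
print('dot',u,v,u2,v2,wray(X,u2,v2,.013))
n,l,st,ce=cv2.connectedComponentsWithStats(Q,connectivity=8)
for i in range(1,n):
    if st[i,4]>60:
        ys,xs=np.nonzero(l==i);W=np.array([wray(X,a,b,.013)[:2] for a,b in zip(xs,ys)],np.float32);print('comp',st[i].tolist(),cv2.minAreaRect(W))
E
python3 dot.py w2 295 50 395 175
```

```text
board ((0.5006879568099976, -0.2231331765651703), (0.16977658867835999, 0.11892244964838028), 23.35849952697754)
dot 346 132 345.68 131.48 [ 0.47813555 -0.23201048  0.013     ]
comp [356, 93, 11, 45, 94] ((0.5113729238510132, -0.2483472228050232), (0.07174231112003326, 0.012887395918369293), 23.441665649414062)
comp [339, 95, 13, 44, 151] ((0.5005820989608765, -0.22329333424568176), (0.07153880596160889, 0.016553625464439392), 23.40192413330078)
comp [324, 96, 11, 45, 82] ((0.4895537197589874, -0.19841992855072021), (0.07202229648828506, 0.012813372537493706), 24.025291442871094)
```

>>> send_rows(series=[{"wx": -0.005,"wy": 0,"wz": -0.01,"dx": 0,"dy": 3.4,"dz": 0,"fingers": 0},{"wx": 0,"wy": 0,"wz": -0.02,"dx": 0,"dy": 3.4,"dz": 0,"fingers": 0},{"wx": 0,"wy": 0,"wz": -0.02,"dx": 0,"dy": 3.4,"dz": 0,"fingers": 0},{"wx": 0,"wy": 0,"wz": -0.02,"dx": 0,"dy": 3.4,"dz": 0,"fingers": 0},{"wx": 0,"wy": 0,"wz": -0.02,"dx": 0,"dy": 3.4,"dz": 0,"fingers": 0},{"wx": 0,"wy": 0,"wz": -0.02,"dx": 0,"dy": 3.4,"dz": 0,"fingers": 0},{"wx": 0,"wy": 0,"wz": -0.02,"dx": 0,"dy": 3.4,"dz": 0,"fingers": 0},{"wx": 0,"wy": 0,"wz": -0.02,"dx": 0,"dy": 3.4,"dz": 0,"fingers": 0},{"wx": 0,"wy": 0,"wz": -0.02,"dx": 0,"dy": 3.4,"dz": 0,"fingers": 0},{"wx": 0,"wy": 0,"wz": -0.02,"dx": 0,"dy": 3.4,"dz": 0,"fingers": 0},{"wx": 0,"wy": 0,"wz": -0.02,"dx": 0,"dy": 3.4,"dz": 0,"fingers": 0},{"wx": 0,"wy": 0,"wz": 0,"dx": 0,"dy": 3.4,"dz": 0,"fingers": 0},{"wx": 0,"wy": 0,"wz": 0,"dx": 0,"dy": 3.4,"dz": 0,"fingers": 0},{"wx": 0,"wy": 0,"wz": 0,"dx": 0,"dy": 3,"dz": 0,"fingers": 0},{"wx": 0,"wy": 0,"wz": 0,"dx": 0,"dy": 0,"dz": 0,"fingers": 0},{"wx": 0,"wy": 0,"wz": 0,"dx": 0,"dy": 0,"dz": 0,"fingers": 0}])

```text
t: 3.12
tool_pos: [0.4312, 0.2588, 0.3727]
orientation: [-3.133, -0.071, 0.007]
force: [-0.5, 0.4, 0.1]
opening: 0.093
```

```bash
python3 w.py w3
```

```text
3.1167 [0.43118626 0.25883955 0.37272764] yaw 0.0451340431645492 z [-0.00452515  0.00770331 -0.99996009] 0.09297510823792882 [ 0.432 -0.143  1.483  0.009  1.803  1.96 ] [-0.5   0.38  0.07]
```

View pics/w3.png

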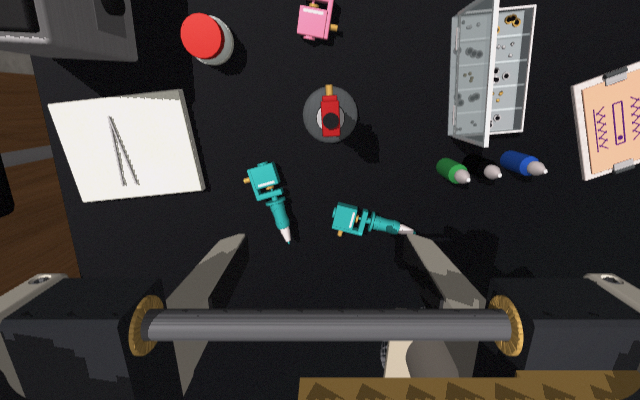

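The machine is at px ~(330,117), almost directly in line with the camera, with the jack up at (329,90). Next I'll measure its axis.

```bash
cat > mach.py <<'E'
import sys
from h import *
f,x0,y0,x1,y1=sys.argv[1],*map(int,sys.argv[2:6]);im=cv2.imread('pics/%s.png'%f);X=np.load(f+'.npy')
H=cv2.cvtColor(im,cv2.COLOR_BGR2HSV).astype(int)
def c(m):
    Q=np.zeros(m.shape,np.uint8);Q[y0:y1,x0:x1]=m[y0:y1,x0:x1];v,u=np.nonzero(Q);return u,v
u,v=c((H[...,0]>15)&(H[...,0]<34)&(H[...,1]>120)&(H[...,2]>120));print('jack',u.mean(),v.mean(),wray(X,u.mean(),v.mean(),.144),wray(X,u.mean(),v.mean(),.148))
u,v=c((H[...,2]>150)&(H[...,1]>170)&((H[...,0]<9)|(H[...,0]>171)))
W=np.array([wray(X,a,b,.162)[:2] for a,b in zip(u,v)],np.float32);r=cv2.minAreaRect(W);print('redtop',u.min(),u.max(),v.min(),v.max(),r,cv2.boxPoints(r))
Q=np.zeros(H.shape[:2],np.uint8);Q[v,u]=1
for s in np.unique(v): print(s,u[v==s].min(),u[v==s].max(),(u[v==s].min()+u[v==s].max())/2,wray(X,(u[v==s].min()+u[v==s].max())/2,s,.162)[:2].round(4))
z=cv2.resize(im[y0:y1,x0:x1],None,fx=8,fy=8,interpolation=cv2.INTER_NEAREST);cv2.imwrite('pics/%sz.png'%f,z)
E
python3 mach.py w3 295 75 365 145
```

```text
jack 328.6818181818182 89.56060606060606 [0.52737843 0.26058442 0.144     ] [0.52726201 0.26059119 0.148     ]
redtop 321 339 95 135 ((0.4976884424686432, 0.2577616572380066), (0.046331293880939484, 0.020519012585282326), 5.7863450050354) [[0.47360647 0.26563334]
 [0.47567517 0.24521887]
 [0.5217704  0.24988997]
 [0.5197017  0.27030444]]
95 331 334 332.5 [0.5211 0.2559]
96 323 336 329.5 [0.5198 0.2593]
97 322 336 329.0 [0.5187 0.2598]
98 322 336 329.0 [0.5176 0.2598]
99 322 336 329.0 [0.5164 0.2597]
100 323 335 329.0 [0.5153 0.2597]
101 322 337 329.5 [0.5142 0.259 ]
102 321 337 329.0 [0.5131 0.2596]
103 321 338 329.5 [0.512  0.2589]
104 321 338 329.5 [0.5109 0.2589]
105 321 338 329.5 [0.5097 0.2588]
106 321 338 329.5 [0.5086 0.2588]
107 321 338 329.5 [0.5075 0.2587]
108 321 338 329.5 [0.5063 0.2587]
109 321 338 329.5 [0.5052 0.2586]
110 321 338 329.5 [0.5041 0.2585]
111 321 338 329.5 [0.5029 0.2585]
112 322 338 330.0 [0.5018 0.2578]
113 322 338 330.0 [0.5007 0.2578]
114 322 338 330.0 [0.4995 0.2577]
115 322 338 330.0 [0.4984 0.2577]
116 322 338 330.0 [0.4972 0.2576]
117 322 322 322.0 [0.4956 0.2671]
118 322 322 322.0 [0.4945 0.267 ]
119 322 322 322.0 [0.4933 0.267 ]
121 322 322 322.0 [0.491  0.2669]
122 322 322 322.0 [0.4898 0.2668]
123 322 322 322.0 [0.4887 0.2668]
124 322 322 322.0 [0.4875 0.2667]
125 322 323 322.5 [0.4864 0.2661]
126 322 324 323.0 [0.4852 0.2654]
127 322 339 330.5 [0.4844 0.2564]
128 323 339 331.0 [0.4833 0.2557]
129 323 339 331.0 [0.4821 0.2557]
130 323 339 331.0 [0.4809 0.2556]
131 323 339 331.0 [0.4798 0.2555]
132 323 339 331.0 [0.4786 0.2555]
133 323 339 331.0 [0.4774 0.2554]
134 323 339 331.0 [0.4762 0.2554]
135 323 336 329.5 [0.4749 0.2571]
```

View pics/w3z.png

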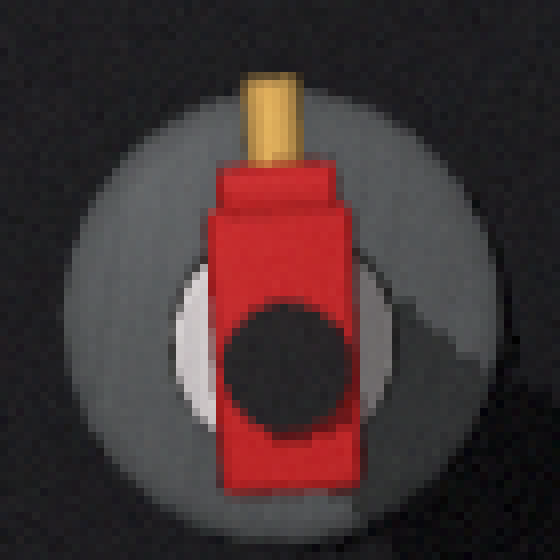

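>>> send_rows(series=[{"wx": -0.008,"wy": -0.004,"wz": 0.03,"dx": 1.6,"dy": 0,"dz": 0,"fingers": 0},{"wx": 0,"wy": 0,"wz": 0.025,"dx": 1.6,"dy": 0,"dz": 0,"fingers": 0},{"wx": 0,"wy": 0,"wz": 0,"dx": 1.6,"dy": 0,"dz": -1.5,"fingers": 0},{"wx": 0,"wy": 0,"wz": 0,"dx": 1.6,"dy": 0,"dz": -2.5,"fingers": 0},{"wx": 0,"wy": 0,"wz": 0,"dx": 0,"dy": 0,"dz": -2.5,"fingers": 0},{"wx": 0,"wy": 0,"wz": 0,"dx": 0,"dy": 0,"dz": -2.5,"fingers": 0},{"wx": 0,"wy": 0,"wz": 0,"dx": 0,"dy": 0,"dz": -2.5,"fingers": 0},{"wx": 0,"wy": 0,"wz": 0,"dx": 0,"dy": 0,"dz": -2.5,"fingers": 0},{"wx": 0,"wy": 0,"wz": 0,"dx": 0,"dy": 0,"dz": 0,"fingers": 0},{"wx": 0,"wy": 0,"wz": 0,"dx": 0,"dy": 0,"dz": 0,"fingers": 0}])

```text
t: 4.0
tool_pos: [0.5038, 0.2385, 0.2312]
orientation: [3.137, 0.126, 0.01]
force: [0.3, 0.6, 1.1]
opening: 0.0931
```

```bash
python3 w.py w4
python3 - <<'E'
from h import *
X=np.load('w3.npy');print('cap',wray(X,330.4,120.5,.166))
X=np.load('w4.npy');print([wproj(X,p).round(1) for p in([.4918,.257,.166],[.522,.26,.162])])
E
```

```text
4.0 [0.50384656 0.23845228 0.23120861] yaw 0.08019603112765541 z [ 0.00660478 -0.00208488 -0.99997601] 0.09312191790072225 [ 0.353  0.005  1.596 -0.004  1.535  1.844] [0.34 0.63 1.05]
cap [0.49229585 0.25692336 0.166     ]
[array([301. , 223.1]), array([299.7, 185.8])]
```

View pics/w4.png

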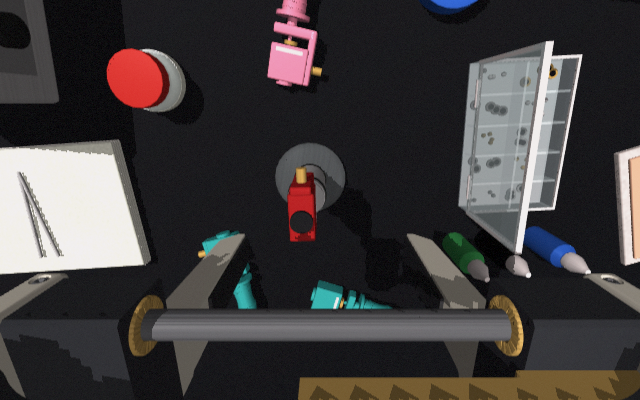

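>>> send_rows(series=[{"wx": 0.002,"wy": 0.007,"wz": 0.01,"dx": -0.4,"dy": 0.9,"dz": 0,"fingers": 0},{"wx": 0,"wy": 0,"wz": 0.01,"dx": -0.4,"dy": 0.9,"dz": 0,"fingers": 0},{"wx": 0,"wy": 0,"wz": 0,"dx": 0,"dy": 0,"dz": 0,"fingers": 0},{"wx": 0,"wy": 0,"wz": 0,"dx": 0,"dy": 0,"dz": 0,"fingers": 0},{"wx": 0,"wy": 0,"wz": 0,"dx": 0,"dy": 0,"dz": 0,"fingers": 0},{"wx": 0,"wy": 0,"wz": 0,"dx": 0,"dy": 0,"dz": 0,"fingers": 0}])

```text
t: 4.55
tool_pos: [0.4985, 0.2592, 0.2402]
orientation: [-3.133, -0.16, -0.015]
force: [-0.7, 0.1, 0.3]
opening: 0.0931
```

```bash
python3 w.py w5;  python3 mach.py w5 260 150 350 260 | head -2
```

```text
4.55 [0.49846669 0.25915206 0.24016181] yaw 0.10198660746812586 z [ 0.00956154  0.00451638 -0.99994409] 0.09310075113115557 [3.880e-01 8.000e-03 1.577e+00 1.000e-03 1.546e+00 1.857e+00] [-0.67  0.15  0.27]
jack 326.8181818181818 168.42424242424244 [0.5270489  0.26087585 0.144     ] [0.52786165 0.26096695 0.148     ]
redtop 315 338 181 232 ((0.4975612163543701, 0.2581113278865814), (0.045521076768636703, 0.019923584535717964), 5.877321243286133) [[0.47390026 0.2656901 ]
```

View pics/w5.png

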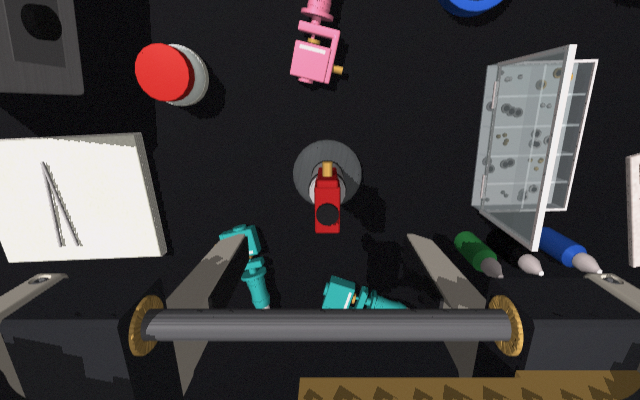

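>>> send_rows(series=[{"wx": -0.004,"wy": 0.008,"wz": 0,"dx": -0.4,"dy": -0.14,"dz": 0,"fingers": 0},{"wx": 0,"wy": 0,"wz": 0,"dx": 0,"dy": 0,"dz": -1,"fingers": 0},{"wx": 0,"wy": 0,"wz": 0,"dx": 0,"dy": 0,"dz": -1,"fingers": 0},{"wx": 0,"wy": 0,"wz": 0,"dx": 0,"dy": 0,"dz": -1,"fingers": 0},{"wx": 0,"wy": 0,"wz": 0,"dx": 0,"dy": 0,"dz": -1,"fingers": 0},{"wx": 0,"wy": 0,"wz": 0,"dx": 0,"dy": 0,"dz": -0.5,"fingers": 0},{"wx": 0,"wy": 0,"wz": 0,"dx": 0,"dy": 0,"dz": 0,"fingers": 0},{"wx": 0,"wy": 0,"wz": 0,"dx": 0,"dy": 0,"dz": 0,"fingers": 0},{"wx": 0,"wy": 0,"wz": 0,"dx": 0,"dy": 0,"dz": 0,"fingers": 0}])

```text
t: 5.35
tool_pos: [0.4923, 0.2564, 0.1874]
orientation: [3.136, 0.159, -0.006]
force: [-0.0, -0.4, 0.1]
opening: 0.093
```

```bash
cat > st.py <<'E'
from h import *
st=robot.read_state();R=Rn.from_rotvec(st['orientation']).as_matrix();print(round(st['t'],2),st['tool_pos'].round(4),'yaw',np.arctan2(R[1,0],R[0,0]).round(4),'z',R[:,2].round(4),st['opening'],st['dq'].round(4),st['force'].round(2))
E
python3 st.py
```

```text
5.35 [0.4923 0.2564 0.1874] yaw 0.1015 z [-0.0036 -0.0019 -1.    ] 0.09297994103393177 [-0.      0.0044  0.0014  0.001  -0.0022  0.0013] [-0.03 -0.36  0.14]
```

>>> send_rows(series=[{"wx": 0.002,"wy": -0.003,"wz": 0,"dx": 0.2,"dy": 0.14,"dz": -0.5,"fingers": 0},{"wx": 0,"wy": 0,"wz": 0,"dx": 0,"dy": 0,"dz": -1,"fingers": 0},{"wx": 0,"wy": 0,"wz": 0,"dx": 0,"dy": 0,"dz": -1,"fingers": 0},{"wx": 0,"wy": 0,"wz": 0,"dx": 0,"dy": 0,"dz": -1,"fingers": 0},{"wx": 0,"wy": 0,"wz": 0,"dx": 0,"dy": 0,"dz": -1,"fingers": 0},{"wx": 0,"wy": 0,"wz": 0,"dx": 0,"dy": 0,"dz": -0.8,"fingers": 0},{"wx": 0,"wy": 0,"wz": 0,"dx": 0,"dy": 0,"dz": 0,"fingers": 0},{"wx": 0,"wy": 0,"wz": 0,"dx": 0,"dy": 0,"dz": 0,"fingers": 0},{"wx": 0,"wy": 0,"wz": 0,"dx": 0,"dy": 0,"dz": 0,"fingers": 0}])

```text
t: 6.1
tool_pos: [0.4942, 0.2578, 0.1283]
orientation: [-3.137, -0.159, 0.001]
force: [-0.8, 0.1, 0.2]
opening: 0.0928
```

```bash
python3 w.py w6; python3 mach.py w6 270 200 380 398 | head -3
```

```text
6.1 [0.49418582 0.2578117  0.12829765] yaw 0.1014591762336445 z [-5.33780290e-04  2.41860443e-04 -9.99999828e-01] 0.09279148701723894 [0.389 0.077 1.713 0.    1.352 1.858] [-0.78  0.14  0.24]
jack 336.44565217391306 354.9945652173913 [0.43003294 0.24425115 0.144     ] [0.43396905 0.24483523 0.148     ]
redtop 304 347 218 302 ((0.5034999847412109, 0.258510947227478), (0.045780282467603683, 0.021018177270889282), 5.777470111846924) [[0.4796682  0.26666242]
 [0.48178405 0.245751  ]
```

View pics/w6.png

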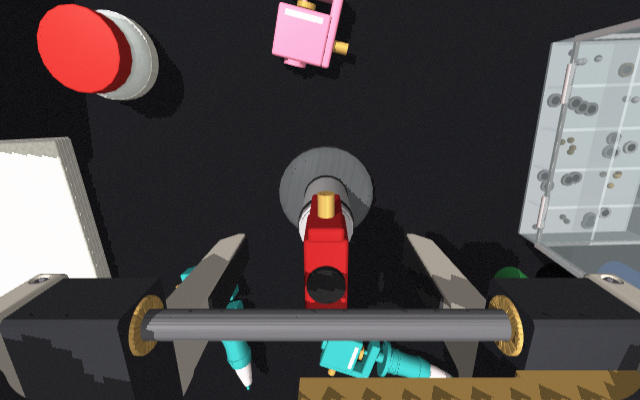

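>>> send_rows(series=[{"wx": 0,"wy": 0,"wz": 0,"dx": 0,"dy": 0,"dz": -0.4,"fingers": 0},{"wx": 0,"wy": 0,"wz": 0,"dx": 0,"dy": 0,"dz": 0,"fingers": 60},{"wx": 0,"wy": 0,"wz": 0,"dx": 0,"dy": 0,"dz": 0,"fingers": 120},{"wx": 0,"wy": 0,"wz": 0,"dx": 0,"dy": 0,"dz": 0,"fingers": 150},{"wx": 0,"wy": 0,"wz": 0,"dx": 0,"dy": 0,"dz": 0,"fingers": 180},{"wx": 0,"wy": 0,"wz": 0,"dx": 0,"dy": 0,"dz": 0,"fingers": 210},{"wx": 0,"wy": 0,"wz": 0,"dx": 0,"dy": 0,"dz": 0,"fingers": 255},{"wx": 0,"wy": 0,"wz": 0,"dx": 0,"dy": 0,"dz": 0,"fingers": 255},{"wx": 0,"wy": 0,"wz": 0,"dx": 0,"dy": 0,"dz": 0,"fingers": 255},{"wx": 0,"wy": 0,"wz": 0,"dx": 0,"dy": 0,"dz": 0,"fingers": 255},{"wx": 0,"wy": 0,"wz": 0,"dx": 0,"dy": 0,"dz": 0,"fingers": 255},{"wx": 0,"wy": 0,"wz": 0,"dx": 0,"dy": 0,"dz": 0,"fingers": 255}], newtons=30)

```text
t: 7.15
tool_pos: [0.4961, 0.2587, 0.1271]
orientation: [-3.135, -0.159, -0.007]
force: [0.4, 0.3, -0.2]
opening: 0.0241
```

```bash
python3 w.py w7
```

```text
7.15 [0.49614997 0.25865384 0.12711866] yaw 0.10146921650593232 z [ 0.00445438  0.00229441 -0.99998745] 0.024135253630152755 [0.389 0.078 1.714 0.    1.345 1.858] [ 0.39  0.29 -0.16]
```

View pics/w7.png

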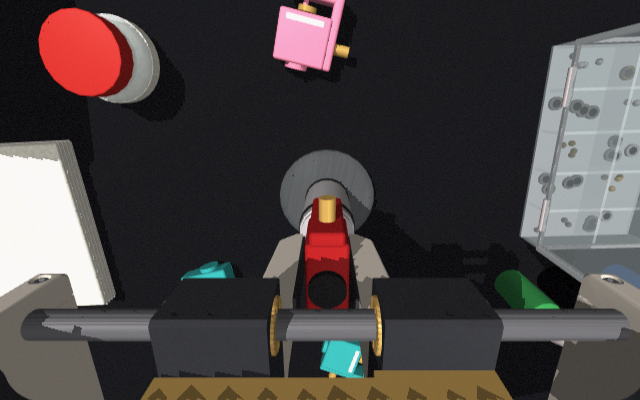

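>>> send_rows(series=[{"wx": 0,"wy": 0,"wz": 0,"dx": 0,"dy": 0,"dz": 0,"fingers": 255},{"wx": 0,"wy": 0,"wz": 0,"dx": 0,"dy": 0,"dz": 0,"fingers": 255},{"wx": 0,"wy": 0,"wz": 0,"dx": 0,"dy": 0,"dz": 0,"fingers": 255},{"wx": 0,"wy": 0,"wz": 0,"dx": 0,"dy": 0,"dz": 0.5,"fingers": 255},{"wx": 0,"wy": 0,"wz": 0,"dx": 0,"dy": 0,"dz": 0.7,"fingers": 255},{"wx": 0,"wy": 0,"wz": 0,"dx": 0,"dy": 0,"dz": 0.7,"fingers": 255},{"wx": 0,"wy": 0,"wz": 0,"dx": 0,"dy": 0,"dz": 0.7,"fingers": 255},{"wx": 0,"wy": 0,"wz": 0,"dx": 0,"dy": 0,"dz": 0,"fingers": 255},{"wx": 0,"wy": 0,"wz": 0,"dx": 0,"dy": 0,"dz": 0,"fingers": 255}], newtons=40)

```text
t: 7.95
tool_pos: [0.4956, 0.2584, 0.1556]
orientation: [-3.136, -0.159, -0.005]
force: [-0.7, -0.5, -1.7]
opening: 0.0218
```

```bash
python3 st.py
python3 - <<'E'
from h import *
s=snap('scene','s1.png');cv2.imwrite('pics/s1z.png',cv2.resize(s[110:190,315:405,::-1],None,fx=6,fy=6,interpolation=cv2.INTER_CUBIC))
E
```

```text
7.95 [0.4956 0.2584 0.1556] yaw 0.1014 z [ 0.0033  0.0018 -1.    ] 0.021840525738692867 [ 0.0006 -0.0123 -0.0182  0.0004  0.0103  0.0004] [-0.66 -0.48 -1.66]
```

View pics/s1z.png

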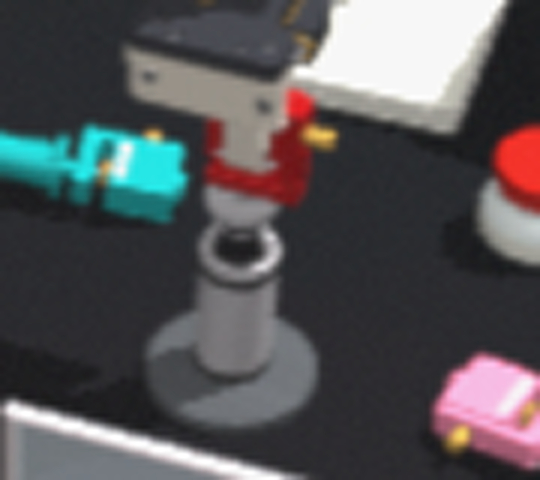

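The machine is lifting cleanly: the collar is off the rim, the force is −1.7 N and the opening is 21.8 mm. I'll keep lifting.

>>> send_rows(series=[{"wx": 0,"wy": 0,"wz": 0,"dx": 0,"dy": 0,"dz": 1,"fingers": 255},{"wx": 0,"wy": 0,"wz": 0,"dx": 0,"dy": 0,"dz": 1,"fingers": 255},{"wx": 0,"wy": 0,"wz": 0,"dx": 0,"dy": 0,"dz": 1,"fingers": 255},{"wx": 0,"wy": 0,"wz": 0,"dx": 0,"dy": 0,"dz": 1,"fingers": 255},{"wx": 0,"wy": 0,"wz": 0,"dx": 0,"dy": 0,"dz": 1,"fingers": 255},{"wx": 0,"wy": 0,"wz": 0,"dx": 0,"dy": 0,"dz": 1,"fingers": 255},{"wx": 0,"wy": 0,"wz": 0,"dx": 0,"dy": 0,"dz": 1.5,"fingers": 255},{"wx": 0,"wy": 0,"wz": 0,"dx": 0,"dy": 0,"dz": 1.5,"fingers": 255},{"wx": 0,"wy": 0,"wz": 0,"dx": 0,"dy": 0,"dz": 1.5,"fingers": 255},{"wx": 0,"wy": 0,"wz": 0,"dx": 0,"dy": 0,"dz": 1.5,"fingers": 255},{"wx": 0,"wy": 0,"wz": 0,"dx": 0,"dy": 0,"dz": 1.5,"fingers": 255},{"wx": 0,"wy": 0,"wz": 0,"dx": 0,"dy": 0,"dz": 1.5,"fingers": 255},{"wx": 0,"wy": 0,"wz": 0,"dx": 0,"dy": 0,"dz": 0.5,"fingers": 255},{"wx": 0,"wy": 0,"wz": 0,"dx": 0,"dy": 0,"dz": 0,"fingers": 255},{"wx": 0,"wy": 0,"wz": 0,"dx": 0,"dy": 0,"dz": 0,"fingers": 255}])

```text
t: 9.25
tool_pos: [0.4953, 0.2583, 0.3299]
orientation: [-3.134, -0.159, -0.015]
force: [-0.9, 0.4, -2.7]
opening: 0.0216
```

```bash
python3 st.py
python3 - <<'E'
from h import *
s=snap('scene','s2.png');cv2.imwrite('pics/s2z.png',cv2.resize(s[60:190,295:415,::-1],None,fx=4.5,fy=4.5,interpolation=cv2.INTER_CUBIC))
E
```

```text
9.25 [0.4953 0.2583 0.3299] yaw 0.1015 z [ 0.0097  0.0044 -0.9999] 0.02159217216720331 [ 0.0003 -0.0045 -0.0077  0.0004  0.003   0.0006] [-0.94  0.39 -2.71]
```

View pics/s2z.png

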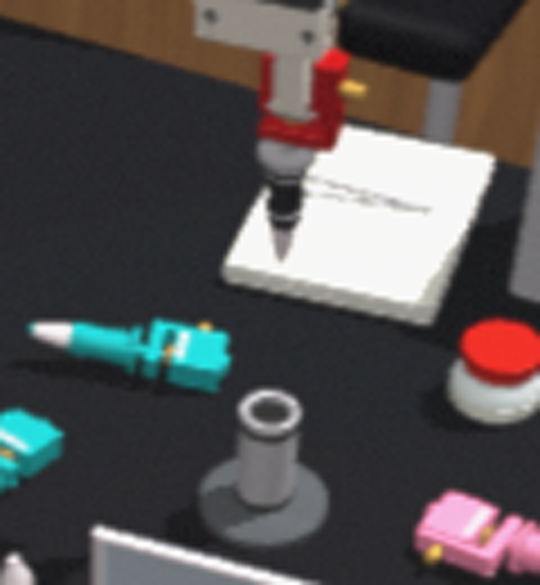

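>>> send_rows(series=[{"wx": -0.002,"wy": 0.005,"wz": 0.01,"dx": 0,"dy": -1.2,"dz": 0,"fingers": 255},{"wx": -0.002,"wy": 0.004,"wz": 0.02,"dx": -0.1,"dy": -2.4,"dz": 0,"fingers": 255},{"wx": 0,"wy": 0,"wz": 0.02,"dx": -0.1,"dy": -2.5,"dz": 0,"fingers": 255},{"wx": 0,"wy": 0,"wz": 0.02,"dx": -0.1,"dy": -2.5,"dz": 0,"fingers": 255},{"wx": 0,"wy": 0,"wz": 0.02,"dx": -0.1,"dy": -2.5,"dz": 0,"fingers": 255},{"wx": 0,"wy": 0,"wz": 0.02,"dx": -0.1,"dy": -2.5,"dz": 0,"fingers": 255},{"wx": 0,"wy": 0,"wz": 0.02,"dx": -0.1,"dy": -2.5,"dz": 0,"fingers": 255},{"wx": 0,"wy": 0,"wz": 0.02,"dx": -0.1,"dy": -2.5,"dz": 0,"fingers": 255},{"wx": 0,"wy": 0,"wz": 0.02,"dx": -0.1,"dy": -2.5,"dz": 0,"fingers": 255},{"wx": 0,"wy": 0,"wz": 0.02,"dx": -0.1,"dy": -2.5,"dz": 0,"fingers": 255},{"wx": 0,"wy": 0,"wz": 0.02,"dx": -0.1,"dy": -2.5,"dz": 0,"fingers": 255},{"wx": 0,"wy": 0,"wz": 0.02,"dx": -0.1,"dy": -2.5,"dz": 0,"fingers": 255},{"wx": 0,"wy": 0,"wz": 0.02,"dx": -0.1,"dy": -2.5,"dz": 0,"fingers": 255},{"wx": 0,"wy": 0,"wz": 0.02,"dx": -0.1,"dy": -2.5,"dz": 0,"fingers": 255},{"wx": 0,"wy": 0,"wz": 0.02,"dx": 0,"dy": -2.5,"dz": 0,"fingers": 255},{"wx": 0,"wy": 0,"wz": 0.02,"dx": 0,"dy": -2.5,"dz": 0,"fingers": 255},{"wx": 0,"wy": 0,"wz": 0,"dx": 0,"dy": -2.5,"dz": 0,"fingers": 255},{"wx": 0,"wy": 0,"wz": 0,"dx": 0,"dy": -2.5,"dz": 0,"fingers": 255},{"wx": 0,"wy": 0,"wz": 0,"dx": 0,"dy": -2.5,"dz": 0,"fingers": 255},{"wx": 0,"wy": 0,"wz": 0,"dx": 0,"dy": -1.5,"dz": 0,"fingers": 255}])

```text
t: 10.97
tool_pos: [0.4672, -0.2348, 0.3016]
orientation: [-3.058, -0.677, 0.058]
force: [-0.6, -0.4, -1.8]
opening: 0.0218
```

>>> send_rows(series=[{"wx": 0,"wy": 0,"wz": 0,"dx": 0,"dy": 0,"dz": 0,"fingers": 255},{"wx": 0,"wy": 0,"wz": 0,"dx": 0,"dy": 0,"dz": 0,"fingers": 255},{"wx": 0,"wy": 0,"wz": 0,"dx": 0,"dy": 0,"dz": 0,"fingers": 255},{"wx": 0,"wy": 0,"wz": 0,"dx": 0,"dy": 0,"dz": 0,"fingers": 255}])

```text
t: 11.3
tool_pos: [0.465, -0.2361, 0.2968]
orientation: [-3.054, -0.669, 0.066]
force: [-0.5, -0.4, -2.1]
opening: 0.0219
```

```bash
python3 st.py
```

```text
11.3 [ 0.465  -0.2361  0.2968] yaw 0.4316 z [-0.0444  0.0047 -0.999 ] 0.021853430565679094 [ 0.0122 -0.0034  0.0147  0.0028  0.0009  0.0077] [-0.51 -0.35 -2.1 ]
```

>>> send_rows(series=[{"wx": -0.004,"wy": -0.02,"wz": -0.012,"dx": 0.8,"dy": 0.2,"dz": 0,"fingers": 255},{"wx": 0,"wy": -0.02,"wz": -0.01,"dx": 0.8,"dy": 0.2,"dz": -1,"fingers": 255},{"wx": 0,"wy": 0,"wz": 0,"dx": 0,"dy": 0,"dz": -1,"fingers": 255},{"wx": 0,"wy": 0,"wz": 0,"dx": 0,"dy": 0,"dz": -1,"fingers": 255},{"wx": 0,"wy": 0,"wz": 0,"dx": 0,"dy": 0,"dz": -1,"fingers": 255},{"wx": 0,"wy": 0,"wz": 0,"dx": 0,"dy": 0,"dz": -1,"fingers": 255},{"wx": 0,"wy": 0,"wz": 0,"dx": 0,"dy": 0,"dz": 0,"fingers": 255},{"wx": 0,"wy": 0,"wz": 0,"dx": 0,"dy": 0,"dz": 0,"fingers": 255},{"wx": 0,"wy": 0,"wz": 0,"dx": 0,"dy": 0,"dz": 0,"fingers": 255}])

```text
t: 12.05
tool_pos: [0.4827, -0.2263, 0.2423]
orientation: [-3.073, -0.644, 0.001]
force: [-0.2, -0.2, -1.1]
opening: 0.0215
```

```bash
python3 st.py
```

```text
12.05 [ 0.4827 -0.2263  0.2423] yaw 0.4132 z [-0.0014  0.0019 -1.    ] 0.02151804383321085 [-0.0025 -0.0004 -0.0027 -0.002   0.0023 -0.0003] [-0.24 -0.16 -1.14]
```

>>> send_rows(series=[{"wx": -0.002,"wy": -0.001,"wz": -0.004,"dx": 0,"dy": -0.4,"dz": -1,"fingers": 255},{"wx": 0,"wy": 0,"wz": 0,"dx": 0,"dy": 0,"dz": -1,"fingers": 255},{"wx": 0,"wy": 0,"wz": 0,"dx": 0,"dy": 0,"dz": -1,"fingers": 255},{"wx": 0,"wy": 0,"wz": 0,"dx": 0,"dy": 0,"dz": -1,"fingers": 255},{"wx": 0,"wy": 0,"wz": 0,"dx": 0,"dy": 0,"dz": -1,"fingers": 255},{"wx": 0,"wy": 0,"wz": 0,"dx": 0,"dy": 0,"dz": -0.5,"fingers": 255},{"wx": 0,"wy": 0,"wz": 0,"dx": 0,"dy": 0,"dz": 0,"fingers": 255},{"wx": 0,"wy": 0,"wz": 0,"dx": 0,"dy": 0,"dz": 0,"fingers": 255},{"wx": 0,"wy": 0,"wz": 0,"dx": 0,"dy": 0,"dz": 0,"fingers": 255}])

```text
t: 12.8
tool_pos: [0.482, -0.2311, 0.181]
orientation: [-3.076, -0.636, 0.002]
force: [0.8, 0.2, -2.1]
opening: 0.0216
```

```bash
python3 w.py w8
python3 - <<'E'
from h import *
s=snap('scene','s3.png');cv2.imwrite('pics/s3z.png',cv2.resize(s[220:320,220:330,::-1],None,fx=6,fy=6,interpolation=cv2.INTER_CUBIC))
E
```

```text
12.8 [ 0.48199173 -0.23108821  0.18095873] yaw 0.40776162554246226 z [-1.01261410e-03 -4.67728751e-05 -9.99999486e-01] 0.02163103776919515 [-5.430e-01 -2.500e-02  1.718e+00 -1.000e-03  1.449e+00  6.210e-01] [ 0.76  0.17 -2.13]
```

View pics/s3z.png

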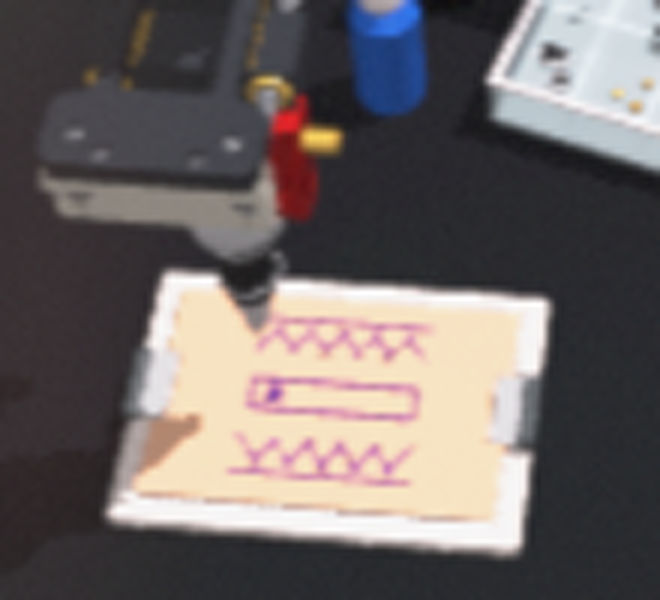

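View pics/w8.png

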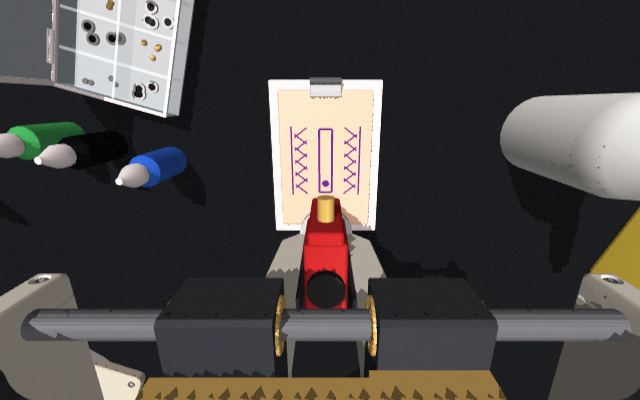

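```bash
python3 dot.py w8 262 70 390 215 | head -2
python3 - <<'E'
from h import *
for z in(.06,.066,.072): print(z,ray('scene',262.8,274.7,z))
print(proj('scene',[.478,-.2325,.066]),proj('scene',[.478,-.2325,.013]),'dot scene', 273/6+220-.5,393/6+220-.5)
print(ray('scene',265.1,285.1,.013))
s=cv2.imread('pics/s3.png');cv2.imwrite('pics/s3y.png',cv2.resize(s[255:295,245:285],(600,600),interpolation=cv2.INTER_NEAREST))
E
```

```text
board ((0.5103955268859863, -0.21882383525371552), (0.1484568864107132, 0.11859792470932007), 23.361228942871094)
dot 325 183 325.0 183.09375 [ 0.47743778 -0.23286508  0.013     ]
0.06 [ 0.47466266 -0.23292907  0.06      ]
0.066 [ 0.47729647 -0.23576517  0.066     ]
0.072 [ 0.47993028 -0.23860127  0.072     ]
[263.78398083 273.80424263] [265.92095473 285.06172157] dot scene 265.0 285.0
[ 0.47622611 -0.23357908  0.013     ]
```

View pics/s3y.png

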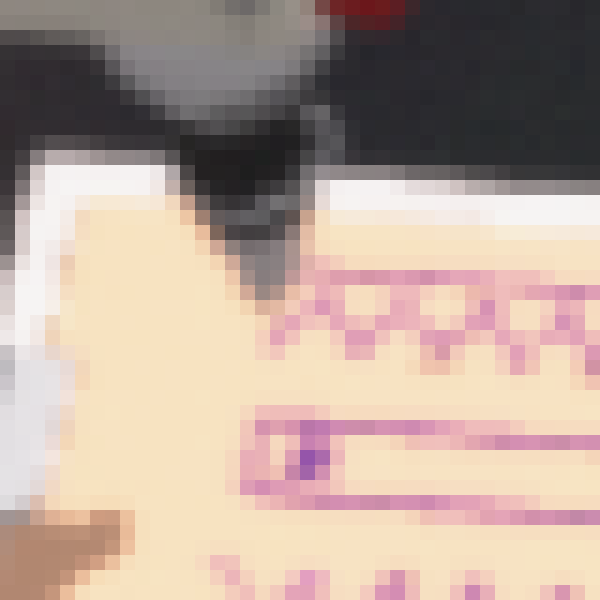

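>>> send_rows(series=[{"wx": 0,"wy": 0,"wz": 0,"dx": 0,"dy": -0.05,"dz": -0.7,"fingers": 255},{"wx": 0,"wy": 0,"wz": 0,"dx": 0,"dy": 0,"dz": -0.7,"fingers": 255},{"wx": 0,"wy": 0,"wz": 0,"dx": 0,"dy": 0,"dz": -0.7,"fingers": 255},{"wx": 0,"wy": 0,"wz": 0,"dx": 0,"dy": 0,"dz": -0.7,"fingers": 255},{"wx": 0,"wy": 0,"wz": 0,"dx": 0,"dy": 0,"dz": -0.3,"fingers": 255},{"wx": 0,"wy": 0,"wz": 0,"dx": 0,"dy": 0,"dz": 0,"fingers": 255},{"wx": 0,"wy": 0,"wz": 0,"dx": 0,"dy": 0,"dz": 0,"fingers": 255},{"wx": 0,"wy": 0,"wz": 0,"dx": 0,"dy": 0,"dz": 0,"fingers": 255}])

```text
t: 13.57
tool_pos: [0.4827, -0.232, 0.148]
orientation: [3.075, 0.636, 0.001]
force: [-0.3, -0.5, -1.4]
opening: 0.0218
```

```bash
python3 w.py w9
python3 - <<'E'
from h import *
s=snap('scene','s4.png');cv2.imwrite('pics/s4y.png',cv2.resize(s[255:295,245:285,::-1],(600,600),interpolation=cv2.INTER_NEAREST))
print(proj('scene',[.478,-.2325,.030]))
E
```

```text
13.5667 [ 0.48270955 -0.23197965  0.14798573] yaw 0.4079909713250445 z [ 0.00121914 -0.00139428 -0.99999828] 0.021777101235063687 [-5.430e-01 -1.000e-03  1.756e+00 -1.000e-03  1.385e+00  6.200e-01] [-0.33 -0.51 -1.41]
[265.25285635 281.54221043]
```

View pics/s4y.png

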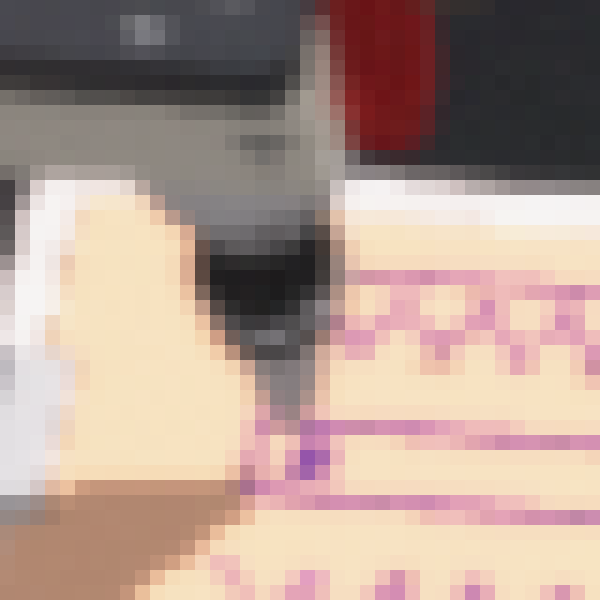

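View pics/w9.png

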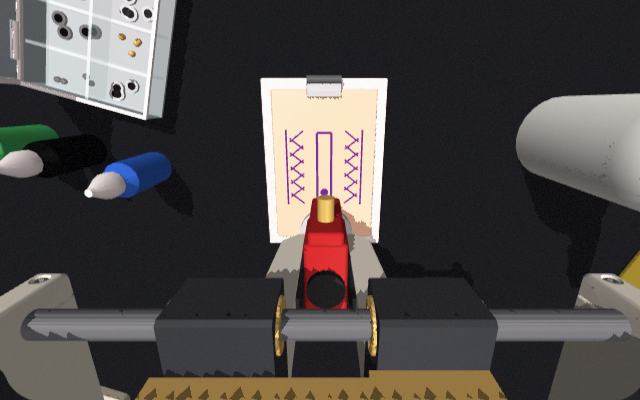

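Run:
```python
from h import *
a=cv2.imread('pics/scene0.png').astype(int)
for n in('s3','s4'):
    b=cv2.imread('pics/%s.png'%n).astype(int);d=np.abs(a-b).sum(2)
    r0=268 if n=='s3' else 274
    print(n,'cols 256-272');
    for r in range(r0,r0+16): print(r,d[r,256:273])
X=[.478,-.2325]
for z in (.013,.023,.033): print(z,proj('scene',X+[z]))
print(proj('scene',[.478,-.2375,.033]),proj('scene',[.473,-.2325,.033]))
```

```text
s3 cols 256-272
268 [ 69 225 426 534 563 553 455 384 414 316  75  10   7   9   9   9  11]
269 [ 33  97 298 416 426 408 420 478 446 205  49  19  18  19  20  19  20]
270 [ 27  37 116 374 480 501 497 449 318 114  34  26  26  25  24  24  26]
271 [ 24  28  59 169 297 358 346 306 232  92  33  26  25  25  24  25  27]
272 [ 27  27  32  59 164 287 295 267 196  90  40  32  26  26  26  28  27]
273 [ 26  26  25  30  86 248 290 252 164  73  40  41  39  32  38  38  36]
274 [ 25  25  22  30  58 163 271 225 100  39  38  38  24  27  30  34  34]
275 [ 23  24  26  27  33  61 141 115  43  37  41  35  26  28  25  37  38]
276 [25 26 25 27 26 30 47 74 41 34 34 34 36 39 39 37 33]
277 [25 24 25 24 24 26 33 44 35 27 28 30 37 40 34 27 32]
278 [25 26 26 24 28 24 28 32 27 25 27 29 36 36 27 25 25]
279 [24 26 25 25 26 27 28 26 25 24 24 24 27 26 27 25 29]
280 [24 25 24 24 25 24 24 24 24 26 26 25 22 27 24 26 28]
281 [25 25 23 27 25 29 26 26 26 24 27 25 24 25 25 24 25]
282 [25 25 27 26 25 27 35 37 35 35 33 26 28 27 29 27 28]
283 [25 25 27 26 25 36 37 34 37 39 39 40 40 39 38 37 40]
s4 cols 256-272
274 [ 32 102 370 559
[... 570 characters left out ...]
]
282 [ 27  25  30  27  27  33  96 204 232 131  47  28  26  28  27  27  30]
283 [28 27 26 29 25 37 50 76 95 57 41 40 40 39 38 38 39]
284 [25 25 28 25 29 39 36 29 43 42 38 36 29 27 29 27 36]
285 [26 25 25 28 34 51 39 30 39 31 36 39 28 27 27 26 29]
286 [ 42  42  40  47  86 138  47  37  41  38  41  33  27  25  26  27  26]
287 [222 225 222 227 240 172  52  39  37  38  40  35  29  28  26  28  29]
288 [269 271 264 266 252 154  46  39  35  37  36  37  39  38  41  36  40]
289 [268 268 263 240 192 102  33  26  26  26  26  29  28  26  28  28  29]
0.013 [265.92095473 285.06172157]
0.023 [265.52988003 283.00155829]
0.033 [265.13329557 280.91236983]
[264.0249574  282.44934142] [263.46153207 280.08977535]
```

Run:
```python
from h import *
t=snap('top','t2.png');cv2.imwrite('pics/t2z.png',cv2.resize(t[150:240,335:435,::-1],None,fx=6,fy=6,interpolation=cv2.INTER_CUBIC))
s=cv2.imread('pics/s2.png');cv2.imwrite('pics/s2y.png',cv2.resize(s[80:130,335:385],(600,600),interpolation=cv2.INTER_NEAREST))
print(proj('scene',[.4925,.2575,.215]),proj('scene',[.4925,.2575,.205]),proj('scene',[.4925,.2525,.215]))
```

```text
[357.91519042 117.86166151] [357.69383345 120.69377986] [357.17224574 118.80751605]
```

View pics/t2z.png

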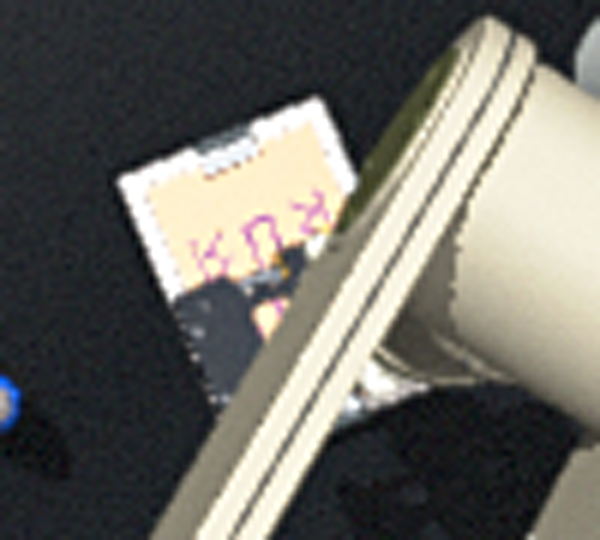

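View pics/s2y.png

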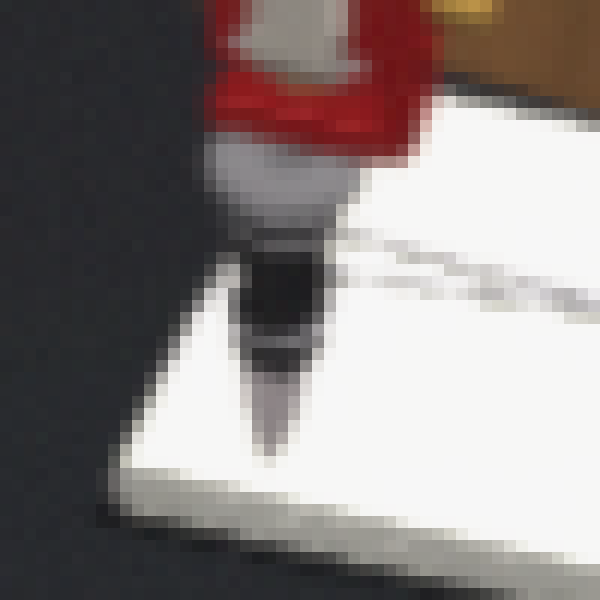

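>>> send_rows(series=[{"wx": 0.001,"wy": 0.001,"wz": 0,"dx": -0.2,"dy": 0.3,"dz": 0,"fingers": 255},{"wx": 0,"wy": 0,"wz": 0,"dx": 0,"dy": 0,"dz": -0.4,"fingers": 255},{"wx": 0,"wy": 0,"wz": 0,"dx": 0,"dy": 0,"dz": -0.3,"fingers": 255},{"wx": 0,"wy": 0,"wz": 0,"dx": 0,"dy": 0,"dz": 0,"fingers": 255},{"wx": 0,"wy": 0,"wz": 0,"dx": 0,"dy": 0,"dz": 0,"fingers": 255},{"wx": 0,"wy": 0,"wz": 0,"dx": 0,"dy": 0,"dz": 0,"fingers": 255}])

```text
t: 14.22
tool_pos: [0.4813, -0.2291, 0.1417]
orientation: [3.074, 0.636, 0.003]
force: [-0.2, 1.1, -2.2]
opening: 0.0221
```

```bash
python3 w.py w10
python3 - <<'E'
from h import *
s=snap('scene','s5.png');cv2.imwrite('pics/s5y.png',cv2.resize(s[255:295,245:285,::-1],(600,600),interpolation=cv2.INTER_NEAREST))
a=cv2.imread('pics/scene0.png').astype(int);b=s[:,:,::-1].astype(int);d=np.abs(a-b).sum(2)
for r in range(278,292): print(r,d[r,254:273])
t=cv2.imread('pics/top0.png');print('topdot',ray('top',384.6,203.3,.013))
E
```

```text
14.2167 [ 0.48132764 -0.22905327  0.14172717] yaw 0.4080859591954111 z [ 0.00249874 -0.00168963 -0.99999545] 0.022076457552254982 [-0.54  -0.004  1.77  -0.     1.372  0.622] [-0.21  1.08 -2.17]
278 [ 25  25  24  26  28  35 121 373 474 463 477 438 298 131  51  39  29  27
  26]
279 [ 25  28  25  26  28  28  61 187 328 378 373 307 220  85  33  27  26  27
  29]
280 [ 24  26  26  25  24  25  30  59 167 289 309 284 160  49  28  26  25  26
  29]
281 [ 30  28  24  24  25  27  26  34  90 251 304 279 145  44  27  25  26  25
  27]
282 [ 27  25  28  28  27  28  26  30  73 169 254 221  96  34  30  28  27  29
  30]
283 [ 27  28  27  26  27  26  25  36  49  77 118  96  60  43  39  42  39  37
  38]
284 [34 28 26 27 32 33 35 54 57 42 45 44 41 35 28 28 29 28 38]
285 [108  48  43  46  85 118 100 209 230 140  55  31  37  39  28  26  26  26
  27]
286 [241 224 221 225 235 249 251 269 266 192  65  37  36  32  27  25  26  26
  25]
287 [268 266 266 270 268 270 278 240 188 128  48  38  38  35  29  28  29  25
  29]
288 [270 269 267 267 266 265 232 133  55  46  40  37  38  38  40  43  41  38
  40]
289 [266 268 268 265 261 227 108  40  28  28  27  26  28  28  30  29  30  29
  31]
290 [268 271 261 237 195 110  38  24  26  24  26  27  27  25  25  27  28  26
  28]
291 [273 263 224 112  42  33  29  28  24  25  25  26  25  27  26  26  25  27
  27]
topdot [ 0.47793473 -0.2336353   0.013     ]
```

View pics/s5y.png

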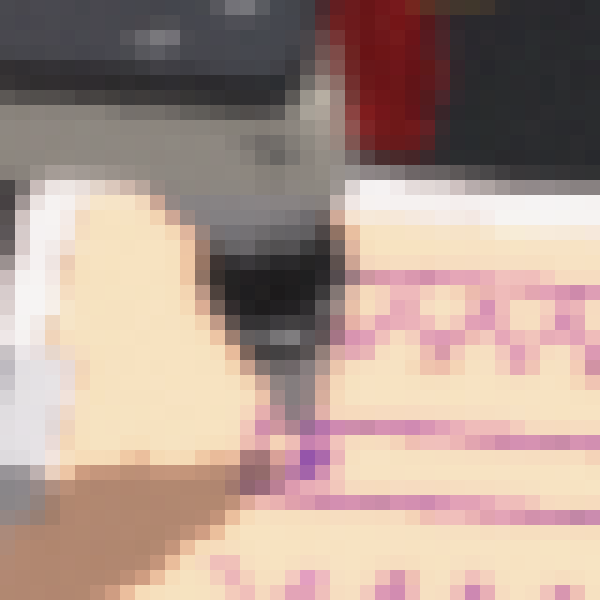

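Run:
```python
from h import *
a=cv2.imread('pics/scene0.png').astype(int);b=cv2.imread('pics/s3.png').astype(int);d=np.abs(a-b).sum(2)
for r in range(287,296): print(r,d[r,244:258])
D=ray('scene',265.1,285.15,.013)[:2]
S={n:ray('scene',*p,.013)[:2]-D for n,p in dict(s3=(253.0,289.0),s4=(261.2,286),s5=(263.0,285.2)).items()}
print(S)
tool={'s3':np.array([.48199,-.23109,.18096]),'s4':np.array([.48271,-.23198,.14799]),'s5':np.array([.48133,-.22905,.14173])}
for q in('s4','s5'):
    L=((S['s3']-S[q])-(tool['s3']-tool[q])[:2])/(tool['s3']-tool[q])[2];print('L',L)
    for off in(.111,.115,.119):
        h=tool[q][2]-off-.013;print(q,off,'tip-dot',S[q]-L*h)
```

```text
287 [43 29 33 39 31 26 24 25 28 25 27 26 25 27]
288 [128  43  80 111  44  33  33  38  41  35  25  25  26  27]
289 [ 82  89 121 115 121 121 103 202 205 105  33  25  25  25]
290 [148 216 253 251 246 243 238 257 244 118  32  26  24  25]
291 [252 249 264 265 267 265 265 261 223 103  31  26  25  26]
292 [257 264 268 267 265 263 237 192 107  37  29  26  25  25]
293 [228 267 268 269 262 223 110  40  32  24  27  22  24  25]
294 [237 264 268 263 221 111  36  25  25  28  25  25  24  24]
295 [247 262 263 224 111  38  26  26  25  25  26  24  28  26]
{'s3': array([-0.02073986, -0.02369576]), 's4': array([-0.0073455 , -0.00673359]), 's5': array([-0.00461305, -0.00264346])}
L [-0.38442083 -0.54146701]
s4 0.111 tip-dot [0.00187675 0.0062562 ]
s4 0.115 tip-dot [0.00033907 0.00409034]
s4 0.119 tip-dot [-0.00119862  0.00192447]
L [-0.42790738 -0.48463673]
s5 0.111 tip-dot [0.00297374 0.00594915]
s5 0.115 tip-dot [0.00126211 0.00401061]
s5 0.119 tip-dot [-0.00044951  0.00207206]
```

>>> send_rows(series=[{"wx": 0.001,"wy": 0.002,"wz": 0,"dx": 0,"dy": 0,"dz": -0.25,"fingers": 255},{"wx": 0,"wy": 0,"wz": 0,"dx": 0,"dy": 0,"dz": -0.25,"fingers": 255},{"wx": 0,"wy": 0,"wz": 0,"dx": 0,"dy": 0,"dz": 0,"fingers": 255},{"wx": 0,"wy": 0,"wz": 0,"dx": 0,"dy": 0,"dz": 0,"fingers": 255},{"wx": 0,"wy": 0,"wz": 0,"dx": 0,"dy": 0,"dz": 0,"fingers": 255},{"wx": 0,"wy": 0,"wz": 0,"dx": 0,"dy": 0,"dz": 0,"fingers": 255}])

```text
t: 14.82
tool_pos: [0.4815, -0.2293, 0.1364]
orientation: [3.076, 0.636, 0.001]
force: [-0.2, 0.6, -1.7]
opening: 0.0222
```

```bash
python3 w.py w11
python3 - <<'E'
from h import *
s=snap('scene','s6.png');cv2.imwrite('pics/s6y.png',cv2.resize(s[255:295,245:285,::-1],(600,600),interpolation=cv2.INTER_NEAREST))
a=cv2.imread('pics/scene0.png').astype(int);b=s[:,:,::-1].astype(int);d=np.abs(a-b).sum(2)
for r in range(280,290): print(r,d[r,254:273])
E
python3 st.py
```

```text
14.8167 [ 0.48148738 -0.22926206  0.13635265] yaw 0.40790236055038487 z [ 5.01622915e-04 -7.22945461e-04 -9.99999613e-01] 0.022212343987011583 [-0.54   0.004  1.773 -0.     1.364  0.623] [-0.22  0.62 -1.74]
280 [ 27  27  25  26  24  27  49 145 329 414 422 376 257  96  30  27  26  26
  29]
281 [ 29  27  26  25  26  28  32  62 177 294 313 300 218  84  29  27  26  25
  26]
282 [ 26  26  25  25  27  25  27  34 103 234 265 253 155  57  29  28  27  26
  30]
283 [ 27  28  28  25  28  26  25  36  56 121 185 127  90  53  42  39  38  40
  42]
284 [ 42  42  41  42  42  40  44  55  71 115 236 143  50  36  28  27  28  28
  38]
285 [218 221 223 221 216 222 229 235 243 248 224  72  33  39  28  27  27  23
  28]
286 [270 267 268 269 267 272 281 275 278 258 156  51  41  30  28  24  26  27
  26]
287 [270 267 268 271 269 269 277 265 220 142  52  39  40  33  27  28  28  28
  28]
288 [267 269 268 267 267 265 267 237 126  55  35  37  35  37  38  40  42  37
  37]
289 [266 266 267 268 267 237 196 112  37  29  26  24  26  27  29  28  30  28
  30]
14.92 [ 0.4815 -0.2292  0.1364] yaw 0.408 z [ 5.e-04 -7.e-04 -1.e+00] 0.021810709234639406 [ 0.0006 -0.0018  0.0004 -0.0001  0.0011 -0.0012] [ 0.31  0.54 -1.36]
```

View pics/s6y.png

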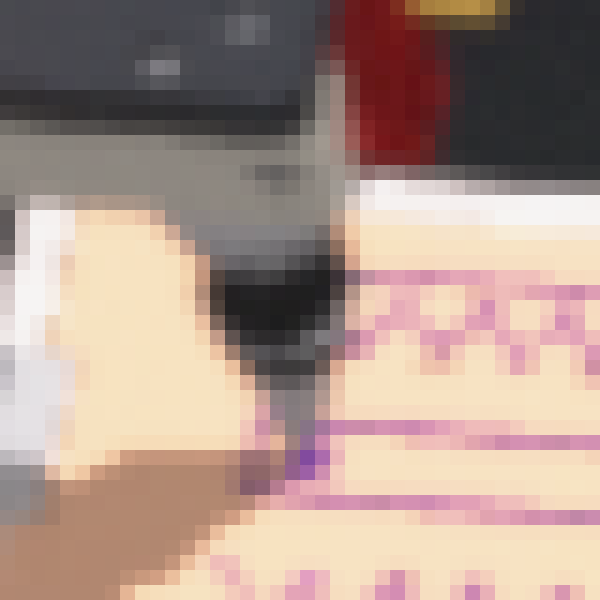

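View pics/w11.png

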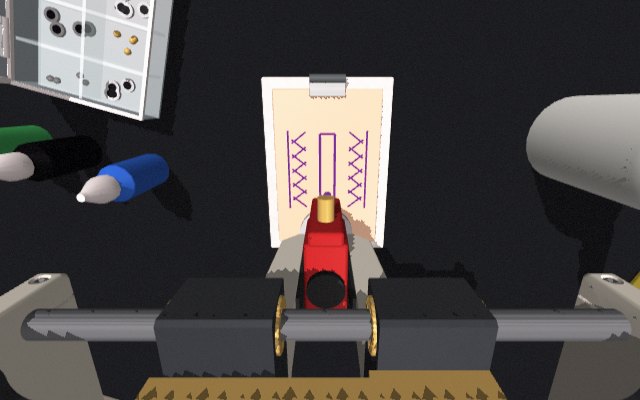

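```bash
python3 - <<'E'
from h import *
for f in('w6','w7','w8','w9','w10','w11'):
    im=cv2.imread('pics/%s.png'%f);H=cv2.cvtColor(im,cv2.COLOR_BGR2HSV).astype(int)
    m=np.zeros(H.shape[:2],bool);m[180:235,300:350]=True
    y=m&(H[...,0]>15)&(H[...,0]<34)&(H[...,1]>110)&(H[...,2]>90);v,u=np.nonzero(y)
    m2=np.zeros_like(m);m2[262:309,300:352]=True
    k=m2&(H[...,2]<70);n,l,st,ce=cv2.connectedComponentsWithStats(k.astype(np.uint8));i=1+st[1:,4].argmax()
    r=np.zeros_like(m);r[190:309,290:360]=True
    rr=r&(H[...,1]>150)&((H[...,0]<9)|(H[...,0]>171))&(H[...,2]>90);rv,ru=np.nonzero(rr)
    print(f,'jack',u.mean().round(2),v.mean().round(2),u.min(),u.max(),v.min(),v.max(),len(u),'cap',ce[i].round(2),st[i],'red w at rows',[ (ru[rv==q].min(),ru[rv==q].max()) for q in(240,260,300)])
E
python3 - <<'E'
import cv2,numpy as np
a=[cv2.resize(cv2.imread('pics/%s.png'%f)[190:330,265:385],None,fx=3,fy=3,interpolation=cv2.INTER_NEAREST) for f in('w7','w11')]
cv2.imwrite('pics/cmp.png',np.hstack(a))
E
```

```text
w6 jack 325.49 204.16 318 333 191 218 413 cap [325.74 284.55] [ 307  266   39   38 1137] red w at rows [(np.int64(304), np.int64(347)), (np.int64(304), np.int64(347)), (np.int64(305), np.int64(346))]
w7 jack 326.84 208.29 319 335 196 222 425 cap [326.84 289.37] [ 308  271   39   38 1199] red w at rows [(np.int64(306), np.int64(345)), (np.int64(305), np.int64(348)), (np.int64(308), np.int64(347))]
w8 jack 325.43 208.14 317 333 195 222 412 cap [325.19 289.35] [ 306  271   39   38 1185] red w at rows [(np.int64(304), np.int64(346)), (np.int64(304), np.int64(347)), (np.int64(306), np.int64(346))]
w9 jack 325.43 208.4 317 333 196 222 410 cap [325.19 289.38] [ 306  271   39   38 1184] red w at rows [(np.int64(304), np.int64(346)), (np.int64(304), np.int64(347)), (np.int64(306), np.int64(346))]
w10 jack 325.45 208.4 317 333 196 222 412 cap [325.2  289.36] [ 306  271   39   38 1187] red w at rows [(np.int64(304), np.int64(344)), (np.int64(304), np.int64(347)), (np.int64(306), np.int64(346))]
w11 jack 325.43 208.37 317 333 196 222 411 cap [325.15 289.35] [ 306  271   39   38 1184] red w at rows [(np.int64(304), np.int64(346)), (np.int64(304), np.int64(347)), (np.int64(305), np.int64(346))]
```

View pics/cmp.png

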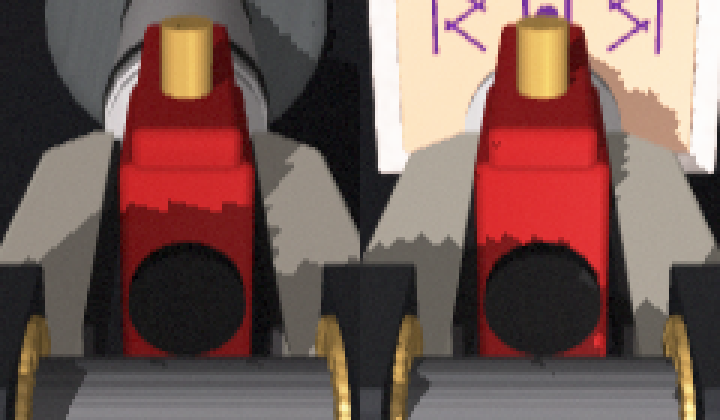

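The wrist view shows the machine hasn't slipped: the cap and jack pixels are unchanged. The apparent height mismatch comes from the 9 mm wide needle row, which runs almost along the image column. Allowing for that, the shadow and the arm pose both put the tip about 8 mm above the skin. A small sideways trim remains.

>>> send_rows(series=[{"wx": 0,"wy": 0,"wz": 0,"dx": -0.03,"dy": -0.15,"dz": 0,"fingers": 255},{"wx": 0,"wy": 0,"wz": 0,"dx": 0,"dy": 0,"dz": 0,"fingers": 255},{"wx": 0,"wy": 0,"wz": 0,"dx": 0,"dy": 0,"dz": 0,"fingers": 255},{"wx": 0,"wy": 0,"wz": 0,"dx": 0,"dy": 0,"dz": 0,"fingers": 255},{"wx": 0,"wy": 0,"wz": 0,"dx": 0,"dy": 0,"dz": 0,"fingers": 255}])

```text
t: 15.33
tool_pos: [0.4813, -0.231, 0.1367]
orientation: [3.075, 0.636, 0.001]
force: [0.4, 0.2, -1.6]
opening: 0.0217
```

```bash
python3 w.py w12
python3 - <<'E'
from h import *
s=snap('scene','s7.png');cv2.imwrite('pics/s7y.png',cv2.resize(s[255:295,245:285,::-1],(600,600),interpolation=cv2.INTER_NEAREST))
E
python3 st.py
```

```text
15.3333 [ 0.4813321  -0.23104593  0.13670726] yaw 0.40795742441311034 z [ 0.00101814 -0.0010283  -0.99999895] 0.02173391024334771 [-0.543  0.005  1.771 -0.     1.364  0.62 ] [ 0.42  0.25 -1.65]
15.43 [ 0.4813 -0.2311  0.1367] yaw 0.4079 z [ 0.0011 -0.0011 -1.    ] 0.02179909624207078 [ 0.0008 -0.0004 -0.0004  0.0006 -0.0013  0.0004] [ 0.73 -0.67 -1.95]
```

View pics/s7y.png

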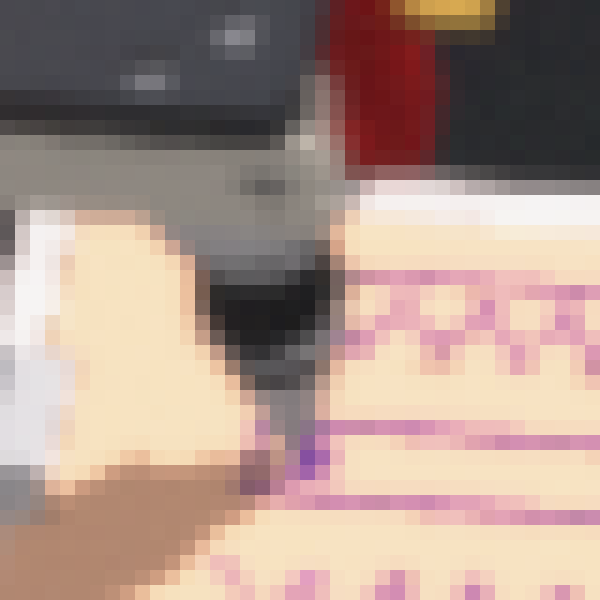

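View pics/s7.png

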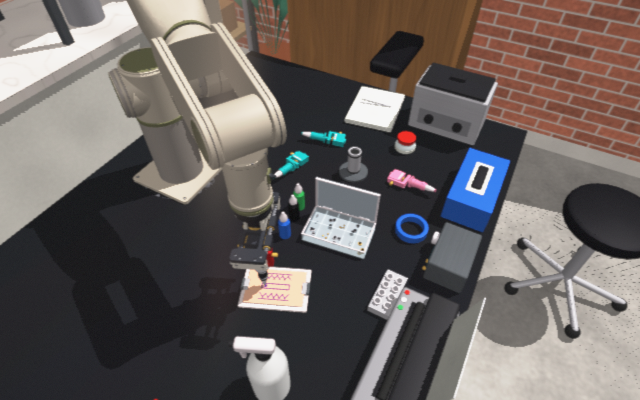

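Everything else is where it started. The arm is still, the tip sits over the dot, and the height is about 8.7 mm. I'm handing the job in.

```bash
python3 -c "
from plant import robot
print(robot.close_job())"
```

```text
the job is handed in; nothing more can be done
None
```

I gripped the machine by its motor block, lifted it straight out of the stand and carried it over the organiser. It is now held upright over the start dot, and I handed the job in at about 15.4 s.

**Last checks**
- **Arm:** it was still, with joint speeds near 0.001 rad/s, the tool about 0.1° from vertical and the yaw at 0.408 rad against 0.408 measured for the band.
- **Grip:** the opening was 21.8 mm on the 22 mm block. The vertical force was about −1.4 to −2 N, close to the machine's weight, with no sign of contact. The wrist view showed no slip.
- **Tip position:** the arm pose puts the tip about 8.7 mm above the skin and about 1 mm from the dot sideways. The sideways figure is good to about 2 mm.
- **Other objects:** in the last scene picture they all look to be where they started.

**Where checks disagreed:** at first the scene picture and the needle's shadow suggested the tip was 6–9 mm lower, or about 4 mm off sideways. That came from treating the 9 mm wide needle row as a single point. After correcting for that, the shadow gave about 8 mm, which matches the arm pose. The top camera could not check the tip because the arm blocked its view.

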